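# Isolate and lock out the battery link board

## Task

Isolate the battery bank for service: pull every orange-gripped link that is fitted out of the spring jaws of the link board and put them all in the blue parts tray. Then set the yellow guard over the empty jaws, down on the plate between the guide lips, slide it up flush against the grey end cover so that no gap is left, and push the red-handled lockout pin from the front through the hasp (front lug, the guard's tab, rear lug) until its tip stands out behind the rear lug. Leave the vent cap, fuse, socket and busbar offcut where they are.

Things in the scene. Friction and masses are not known exactly. Their poses are not given: they have to be found in the camera images.
- board: (all sizes in mm) link board, grey plate 12 thick fixed to the shelf; origin on the shelf, z up, +y along the row of ways towards the end cover, -x is the front with the hasp. Plate: x -66 to 54, y -160 to 160. Five ways (white sockets 66 (x) x 32 (y), tops 42 above the shelf) at x = 0 and y = 82, 38, -6, -50, -94 for link0 to link4; neighbouring grips stand 28 apart
- cover_face (a point): on the board: foot (12 above the shelf) of the end cover's face that looks along -y, on the middle line x = 0; axes as the board. The guard's nose belongs here. The grey end cover is a block from here 52 along +y, x -16 to 45, 40 high over the base plate
- run_in (a point): on the board: middle of its open -y end, on top of the base plate (12 above the shelf); axes as the board. Two guide lips 8 high run from here to the end cover along +y; they lean outwards, 98 apart at the foot and 103 at the top, centred on x = 0
- eye (a point): on the board: centre of the 12 mm hole in the hasp's front lug, on its front face, 40 above the shelf; axes as the board. Two steel lugs 24 wide (y), 5 thick, top 54 above the shelf, both holed along x: the front one from here 5 back, the rear one 28 to 33 back (+x). The pin goes in along +x; the end cover stands 48 behind this point
- guard: loose yellow plastic guard, an inverted channel open below and at both ends, 90 (x) x 228 (y) x 40 high, walls 4, 280 g; it clears the empty sockets but cannot go on while a link is in. Origin: centre of its underside, z up; +y is the nose end that meets the end cover. Home: axes parallel to the board's, its origin at board (0, -6, 12)
- guard_nose (a point): on the guard: middle of the underside of its nose end (guard x = 0, y = 114, z = 0); axes as the guard. The black grip bar stands on top of the guard's middle: 44 (x) x 16 (y), from 40 to 62 over the underside
- guard_eye (a point): on the guard: centre of the 12 mm hole (along x) in its hasp tab, at guard x = -47.5, y = 128, z = 28. The tab is 5 thick, on the outside of the -x wall, z 16 to 40, and reaches 26 beyond the nose; at home it stands between the lugs, holes in line
- pin: loose lockout pin, 60 g: red square handle 44 (x) x 20 x 20 with an aluminium rod 8 in diameter and 42 long, round-ended, out of its +x face. Origin: centre of the handle, on the rod's axis, 10 above the shelf as it lies; +x along the rod
- pin_tip (a point): tip of the pin's rod, 64 from the pin's origin; axes as the pin
- tray: blue parts tray fixed to the shelf, 200 (x) x 130 (y) x 35 high, walls and floor 5; origin: centre of its underside, z up
- link0: copper isolating link with an orange grip on top, 150 g, 58 high; some of link0 to link4 are absent. Origin: middle of its foot's underside, +z up through the grip. Blade 56 (x) x 9 (y) up to z = 33, flange 60 x 18 at z = 32 to 35. It starts upright in a way of the board, foot on the base plate, x along the board's x. Sprung jaws click into a groove above its round foot; see link1
- link1: as link0. A link comes out only straight up, along its z: about 14 N breaks it free of the jaws within the first 3 mm, then it is loose; its foot leaves the white socket after 30 mm of lift
- link2: isolating link, as link0
- link3: isolating link, as link0
- link4: isolating link, as link0
- link0_grip (a point): centre of the orange grip of link0, 46 above its origin; grip 44 (x) x 16 (y) x 25 high; axes as the link
- link1_grip (a point): centre of the orange grip of link1, 46 above its origin; grip 44 (x) x 16 (y) x 25 high; axes as the link
- link2_grip (a point): centre of the orange grip of link2, 46 above its origin; grip 44 (x) x 16 (y) x 25 high; axes as the link
- link3_grip (a point): centre of the orange grip of link3, 46 above its origin; grip 44 (x) x 16 (y) x 25 high; axes as the link
- link4_grip (a point): centre of the orange grip of link4, 46 above its origin; grip 44 (x) x 16 (y) x 25 high; axes as the link
- vent_cap: white plastic vent cap, 44 diameter, 28 high, standing; origin under its centre. Leave alone
- fuse: squat brown glass fuse with steel ends, 32 diameter, 50 high, standing; origin under its centre. Leave alone
- socket: steel socket, 26 diameter, 38 high, standing; origin under its centre. Leave alone
- offcut: copper busbar offcut 30 (x) x 70 (y) x 8, lying; origin under its centre. Leave alone
Not all that is in view belongs to the job. There is more than one size of the pin; the job needs the smallest.

How it is judged:
At the end, for the whole second after the job is handed in: Every link present rests inside the tray; the guard sits on the base plate, parallel to the board (3 degrees), its nose within 3 mm of the end cover and 7 mm of the middle line; the pin lies along the hasp holes (14 degrees), its tip 2 mm or more behind the rear lug; all at rest (x of link0 in the frame of tray between -0.1 and 0.1 m and y of link0 in the frame of tray between -0.065 and 0.065 m and x of link0_grip in the frame of tray between -0.11 and 0.11 m and y of link0_grip in the frame of tray between -0.075 and 0.075 m and z of each of link0, link1, link2, link3, link4 in the frame of tray below 0.055 m and z of each of link0_grip, link1_grip, link2_grip, link3_grip, link4_grip in the frame of tray below 0.075 m and linear speed of each of link0, link1, link2, link3, link4, guard, pin below 0.02 m/s and x of link1 in the frame of tray between -0.1 and 0.1 m and y of link1 in the frame of tray between -0.065 and 0.065 m and x of link1_grip in the frame of tray between -0.11 and 0.11 m and y of link1_grip in the frame of tray between -0.075 and 0.075 m and x of link2 in the frame of tray between -0.1 and 0.1 m and y of link2 in the frame of tray between -0.065 and 0.065 m and x of link2_grip in the frame of tray between -0.11 and 0.11 m and y of link2_grip in the frame of tray between -0.075 and 0.075 m and x of link3 in the frame of tray between -0.1 and 0.1 m and y of link3 in the frame of tray between -0.065 and 0.065 m and x of link3_grip in the frame of tray between -0.11 and 0.11 m and y of link3_grip in the frame of tray between -0.075 and 0.075 m and x of link4 in the frame of tray between -0.1 and 0.1 m and y of link4 in the frame of tray between -0.065 and 0.065 m and x of link4_grip in the frame of tray between -0.11 and 0.11 m and y of link4_grip in the frame of tray between -0.075 and 0.075 m and y of guard_nose in the frame of cover_face between -0.003 and 0.003 m and x of guard_nose in the frame of cover_face between -0.007 and 0.007 m and z of guard_nose in the frame of cover_face between -0.003 and 0.003 m and angle between the z axis of guard and the z axis of board, either way round below 0.05 rad and angle between the y axis of guard and the y axis of board, either way round below 0.06 rad and x of pin_tip in the frame of eye above 0.035 m and y of pin_tip in the frame of eye between -0.008 and 0.008 m and z of pin_tip in the frame of eye between -0.01 and 0.01 m and angle between the x axis of pin and the x axis of board, either way round below 0.25 rad); the robot touches nothing.
It fails at once if the vent cap is knocked more than 3 cm from its place (distance of vent_cap from where it was at the start of the episode above 0.03 m).
It fails at once if the fuse is knocked more than 3 cm from its place (distance of fuse from where it was at the start of the episode above 0.03 m).
It fails at once if the socket is knocked more than 3 cm from its place (distance of socket from where it was at the start of the episode above 0.03 m).
It fails at once if the busbar offcut is knocked more than 3 cm from its place (distance of offcut from where it was at the start of the episode above 0.03 m).
Of link0, link1, link2, link3, link4 only 3 to 5 are there at a start; the rules pass over those that are not, and their reading is None.
At some moment in a run one of guard, pin may be knocked a few centimetres aside while the robot is not near it.
Once in a run the grip may slacken for a moment while it holds something.
It also fails if it takes over 210 s, if anything falls off the work surface, if the arm or the gripper's body presses on something with over 40 N, if the wrist force passes 120 N, or if a joint passes its speed limit or range.

## Robot

A 6-joint arm with a two-finger parallel gripper is mounted at the origin on the work surface. World frame = base frame: x ahead of the robot, y to its left, z up, the work surface at z = 0. Lengths are in m, angles in rad, forces in N, time in s.
With the tool pointing down it reaches from about 0.3 to 0.875 m from the base axis. Payload 6.4 kg.
Tool frame: the origin (TCP) lies at the very end of the fingers, on their centre line; the grasp point (between the pads) lies 19 mm behind it; z points along the fingers, y is the direction in which the jaws open and shut (so a half turn about z gives the same grasp; the last joint's range is limited). The gripper opens to 88 mm and grips with 3 to 60 N. Pads are 18 mm wide; open, the fingers measure 123 mm over their backs; the gripper's body (75 mm by 187 mm) begins 45 mm behind the grasp point.
Start: joints at [-1.394, 0.181, 1.607, -0, 1.354, -0.206], TCP at [0.215, -0.533, 0.239] pointing down, gripper open.
Joint ranges: [-2.99, 2.99], [-0.89, 2.07], [0.3, 2.58], [-1.14, 4.28], [0, 2.63], [-3.12, 3.12]. Speed limits (rad/s): [2.57, 2.57, 3.01, 3.14, 3.14, 3.14].

## Interface

Orientations are given as a unit quaternion [w, x, y, z].
In Python, from workcell import sense, camera, calibration, job_done gives the robot as it stands. The module is installed in compiled form; this text tells all that it offers.
- The arm moves only by the tool carry_out, never from a script. Its arguments are lists of equal length, an entry for each row: "delta_rot": the turn, a rotation vector about the tool's x, y, z in rad, a list of three; "offset": the shift along the tool's x, y, z in mm, a list of three; "jaw": the finger opening in mm, from 0 to 88.1. A call has 1 to 5 rows; each row is the pose to reach, as a shift and turn from the pose commanded when the call began, along the tool's axes at that moment; what a row does not reach only later rows make up. A row lasts 1/8 s, in which the tool goes at most 62.5 mm and 10.7 degrees, less where a joint would pass 70% of its speed; a pose out of reach is approached as far as the arm can. A call with a gripper value outside its range is refused whole. The fingers move at their own pace and stop on an object; "force" is the grip in N (left out, the last holds). Time passes only in rows, so rows that repeat a pose let the fingers close. It gives the time, the measured TCP pose, the force and the opening at its end, in the units of the state.
- sense(): the state, without advancing time (a new reading comes with each control period).
- camera(name): name is "side" or "top" or "wrist"; returns (picture, depth): 400x640x3 uint8, red, green, blue; 400x640 float32, m along the optical axis (not along the pixel's ray), 0 where there is no reading.
- calibration(name): a dict with "intrinsics" (3x3 intrinsics, pixels), "k1" (the pictures are not rectified: a ray, as slopes to the right and down, at radius r is drawn at 1 + k1 r^2 times it, then the intrinsics apply), "R" (3x3) and "t" (3): a world point X has camera coordinates R X + t; the wrist camera has in their place "hand_eye" (4x4, takes a point from camera to tool coordinates, whose origin is the TCP and whose axes are the flange's). Camera axes: x right, y down, z forward; pixel columns grow to the right and rows downward; lengths in m; the calibration is good to about 2 mm. A picture is of the moment at which its call begins: read the wrist's pose just before it. calibration takes no time and is no camera call.
- job_done(): hands the job in, once; it reports no verdict.
The state is a dict: "time": time; "qpos": joint angles; "joint_velocities": joint speeds; "effort": joint torques, N m; "tcp_pos": TCP position; "tool_rot": TCP orientation; "ft_force": force on the tool from outside, world axes, zero at the start; "moment": the same for the moment, N m; "opening": finger opening in m.
Only numpy, scipy, OpenCV 4.12 (cv2) and the standard library are available. Lean on these libraries where they do the work, as an engineer would, in place of code of your own. Each camera call takes 0.05 s, during which the arm holds its last target.

## Working session

There is one attempt and no reset: what is moved stays moved. The work goes in short steps, Python scripts to look and compute and a tool call to move; the robot and the scene stay as the last step left them, time stands still between calls to the robot, and variables do not carry over. Pictures are saved under pics/ and viewed, and the job is handed in when it is done.

Besides the shell and the picture viewer there is one more tool, called after "Emit:" as a command line: name --argument value ..., lists and objects as JSON in quotes. carry_out: Moves the arm, as the interface text tells. Its arguments: {"type":"object","properties":{"delta_rot":{"type":"array"},"offset":{"type":"array"},"jaw":{"type":"array"},"force":{"type":"number"}},"required":["delta_rot","offset","jaw"]}

```bash
mkdir -p pics; python3 - <<'E'
from workcell import *
import cv2,numpy as np
s=sense()
print({k:np.round(v,3).tolist() for k,v in s.items()})
for n in ["side","top","wrist"]:
    im,d=camera(n); cv2.imwrite(f"pics/{n}0.png",im[:,:,::-1]); np.savez(f"{n}0.npz",im=im,d=d)
    c=calibration(n); print(n,{k:np.round(v,4).tolist() for k,v in c.items()}, (d>0).mean())
E
```

```text
{'time': 0.0, 'qpos': [-1.394, 0.182, 1.608, -0.0, 1.354, -0.206], 'joint_velocities': [-0.001, -0.0, 0.001, -0.0, 0.001, -0.0], 'effort': [-0.003, -43.388, -34.185, 0.07, 0.039, -0.0], 'tcp_pos': [0.215, -0.533, 0.238], 'tool_rot': [-0.001, 0.982, 0.19, 0.0], 'ft_force': [-0.502, 0.831, -0.135], 'moment': [0.014, 0.025, -0.017], 'opening': 0.088}
side {'intrinsics': [[446.3732, 0.0, 308.7087], [0.0, 446.3732, 197.9891], [0.0, 0.0, 1.0]], 'k1': 0.0093, 'R': [[0.9556, -0.2945, -0.0125], [-0.1585, -0.4775, -0.8642], [0.2485, 0.8278, -0.503]], 't': [-0.5585, 0.1192, 1.0924]} 0.99578125
top {'intrinsics': [[488.8219, 0.0, 317.8576], [0.0, 488.8219, 204.8392], [0.0, 0.0, 1.0]], 'k1': -0.1101, 'R': [[-0.0277, -0.9996, -0.0073], [-0.995, 0.0283, -0.0957], [0.0959, 0.0046, -0.9954]], 't': [-0.0516, 0.5349, 1.5215]} 0.99603125
wrist {'intrinsics': [[333.7629, 0.0, 319.102], [0.0, 333.7629, 199.3199], [0.0, 0.0, 1.0]], 'k1': 0.0023, 'hand_eye': [[0.0007, -0.9599, -0.2803, 0.0733], [1.0, 0.0006, 0.0003, -0.0003], [-0.0001, -0.2803, 0.9599, -0.1471], [0.0, 0.0, 0.0, 1.0]]} 0.9959375
```

View pics/top0.png

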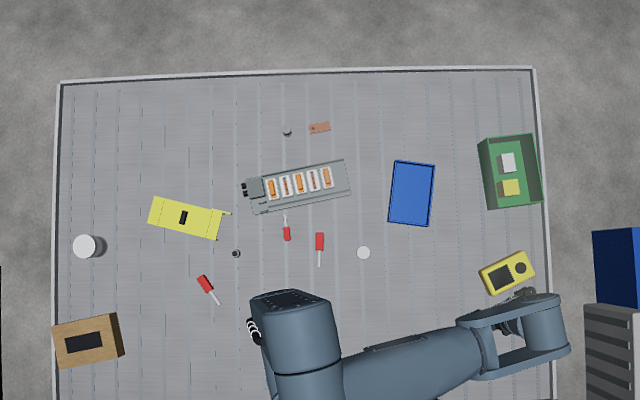

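View pics/side0.png

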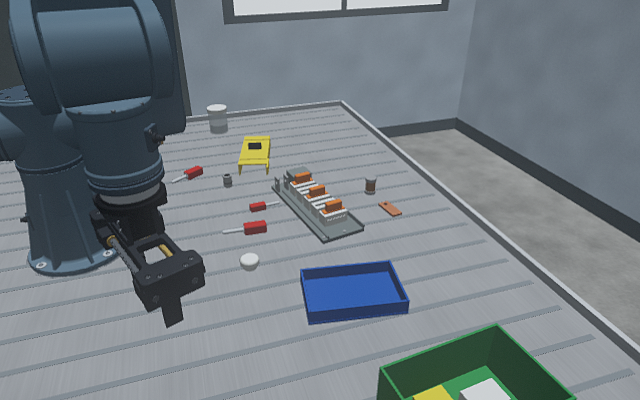

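View pics/wrist0.png

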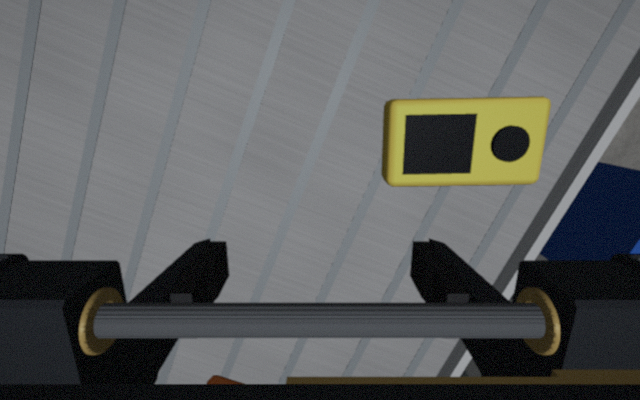

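```bash
cat > h.py <<'E'
import numpy as np,cv2
from scipy.spatial.transform import Rotation as Rn
def quat(q): return Rn.from_quat([q[1],q[2],q[3],q[0]])
def load(f):
    z=np.load(f); return z['im'],z['d']
from workcell import sense,camera,calibration
def pose(name,s=None):
    c=calibration(name)
    if name=='wrist':
        s=s or sense(); H=np.array(c['hand_eye']); Rt=quat(s['tool_rot']).as_matrix()
        Rcw=Rt@H[:3,:3]; o=Rt@H[:3,3]+np.array(s['tcp_pos'])
    else:
        R=np.array(c['R']); Rcw=R.T; o=-R.T@np.array(c['t'])
    return c,Rcw,o
def rays(name,px,s=None):
    c,R,o=pose(name,s); K=np.array(c['intrinsics'])
    px=np.atleast_2d(px).astype(float)
    d=np.c_[(px[:,0]-K[0,2])/K[0,0],(px[:,1]-K[1,2])/K[1,1]]
    u=d.copy()
    for _ in range(10):
        u=d/(1+c['k1']*(u**2).sum(1,keepdims=True))
    return o,u,R
def onplane(name,px,z,s=None):
    o,u,R=rays(name,px,s); v=np.c_[u,np.ones(len(u))]@R.T
    return o+v*((z-o[2])/v[:,2:3])
def bydepth(name,px,d,s=None):
    o,u,R=rays(name,px,s); px=np.atleast_2d(px).astype(int)
    z=d[px[:,1],px[:,0]]
    return o+(np.c_[u,np.ones(len(u))]*z[:,None])@R.T
def proj(name,X,s=None):
    c,R,o=pose(name,s); K=np.array(c['intrinsics'])
    p=(np.atleast_2d(X)-o)@R; u=p[:,:2]/p[:,2:]
    u=u*(1+c['k1']*(u**2).sum(1,keepdims=True))
    return u*[K[0,0],K[1,1]]+[K[0,2],K[1,2]]
def snap(name,tag):
    s=sense(); im,d=camera(name); cv2.imwrite(f"pics/{tag}.png",im[:,:,::-1]); np.savez(f"{tag}.npz",im=im,d=d)
    import json; json.dump({k:np.array(v).tolist() for k,v in s.items()},open(tag+'.json','w'))
    return s,im,d
def totool(s,v):  # world vector -> tool mm
    return quat(s['tool_rot']).inv().apply(v)*1000
E
python3 - <<'E'
from h import *
im,d=load('top0.npz')
for n,(x0,y0,x1,y1) in {'a':(140,110,360,220),'b':(180,200,380,310)}.items():
    cv2.imwrite(f'pics/top0{n}.png',cv2.resize(im[y0:y1,x0:x1,::-1],None,fx=3.6,fy=3.6,interpolation=cv2.INTER_CUBIC))
im,d=load('side0.npz')
cv2.imwrite('pics/side0a.png',cv2.resize(im[150:260,165:385,::-1],None,fx=3.6,fy=3.6,interpolation=cv2.INTER_CUBIC))
E
```

```text
(no output)
```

View pics/top0a.png

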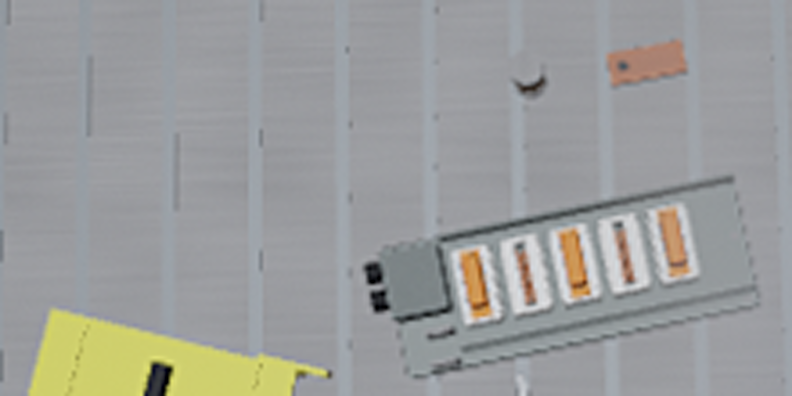

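View pics/top0b.png

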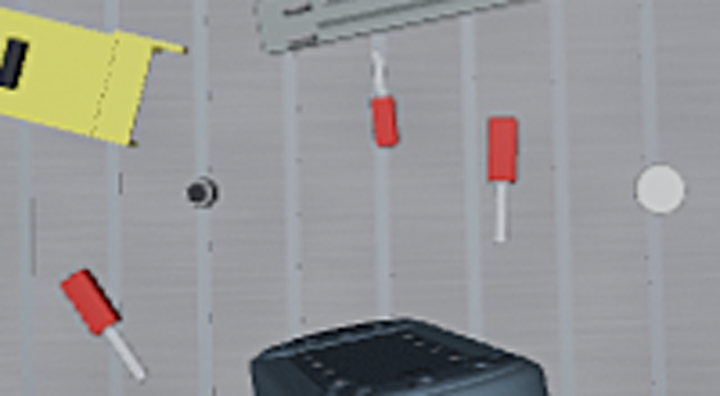

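View pics/side0a.png

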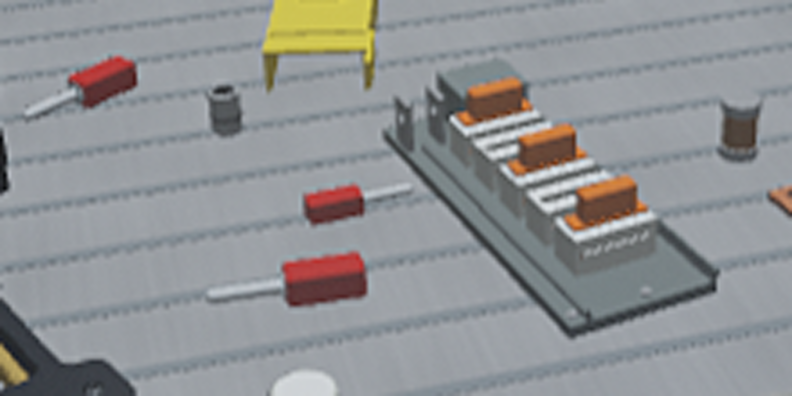

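```bash
cat > meas.py <<'E'
from h import *
def masks(im):
    hsv=cv2.cvtColor(im,cv2.COLOR_RGB2HSV); h,s,v=cv2.split(hsv)
    return dict(red=((h<6)|(h>172))&(s>130)&(v>90), yellow=(h>24)&(h<34)&(s>90)&(v>90), orange=(h>8)&(h<20)&(s>120)&(v>110), blue=(h>105)&(h<120)&(s>150)&(v>60))
def blobs(m,amin=30):
    n,l,st,c=cv2.connectedComponentsWithStats(m.astype(np.uint8))
    return [(l==i,st[i],c[i]) for i in range(1,n) if st[i,4]>=amin]
E
python3 - <<'E'
from meas import *
im,d=load('top0.npz')
M=masks(im)
for k,z in [('red',.02),('yellow',.04),('orange',.0705),('blue',.035)]:
    for b,st,c in blobs(M[k]):
        ys,xs=np.nonzero(b); P=onplane('top',np.c_[xs,ys],z)[:,:2]
        r=cv2.minAreaRect((P*1000).astype(np.float32))
        print(k,st.tolist(),np.round(c),'rect mm',np.round(r[0],1),np.round(r[1],1),round(r[2],1))
E
```

```text
red [283, 227, 8, 14, 71] [287. 233.] rect mm [445.5  35.1] [40.2 17.9] 6.8
red [316, 233, 7, 18, 120] [319. 241.] rect mm [417.5 -66.9] [19.  53.6] 88.4
red [197, 275, 16, 18, 136] [204. 283.] rect mm [294.5 299.3] [54.6 24.7] 33.3
yellow [502, 179, 17, 17, 235] [510. 187.] rect mm [ 571.  -683.4] [50.2 49.8] 5.1
yellow [147, 196, 84, 44, 1944] [185. 218.] rect mm [501.2 344. ] [254.2  93.1] 75.6
yellow [481, 251, 54, 45, 833] [510. 272.] rect mm [ 300.6 -659.3] [ 88.9 156.6] 23.2
orange [296, 174, 8, 18, 78] [299. 183.] rect mm [599.  -11.2] [55.1 13.4] 10.6
orange [268, 180, 8, 18, 84] [272. 189.] rect mm [583.   74.8] [53.8 14.6] 10.2
blue [388, 160, 47, 67, 2471] [411. 193.] rect mm [ 562.  -362.8] [128.6 199.8] 80.9
blue [631, 227, 9, 82, 445] [636. 260.] rect mm [  298.1 -1097. ] [ 29.5 264.5] 86.0
blue [593, 229, 37, 71, 911] [608. 257.] rect mm [  313.8 -1019.5] [223.2 129.3] 0.8
```

Candidates for the pin: red handles at top-view (287,233) ≈40×18 mm, (319,241) ≈54 mm and (204,283) ≈55 mm. The smallest is (287,233). For links, the orange grips are at ways 0, 2 and 4, at (272,189), (299,183) and (326,177). The yellow candidates are the guard at (185,218) and a meter at (510,272), which is not the guard. The trays are blue at (411,193) and green at (510,172). Next is a closer look with the wrist camera.

Emit:
carry_out --delta_rot '[[0, 0, 0.1], [0, 0, 0.2], [0, 0, 0.2], [0, 0, 0.2], [0, 0, 0.2]]' --offset '[[40, -40, -20], [80, -80, -60], [125, -120, -61], [165, -160, -61], [210, -200, -61]]' --jaw '[88, 88, 88, 88, 88]'

```text
time: 0.78
tcp_pos: [0.3352, -0.2676, 0.2998]
tool_rot: [0.0, 0.996, 0.091, 0.0]
ft_force: [0.0, -0.3, 0.1]
opening: 0.088
```

```bash
cat > go.py <<'E'
# usage: go.py x y z(mm) yawdeg_of_tool_x : tool-frame delta from measured pose
import sys; from h import *
def delta(t,yaw,s=None):
    s=s or sense(); q=quat(s['tool_rot'])
    a=np.radians(yaw); X=np.array([np.cos(a),np.sin(a),0]); Z=np.array([0,0,-1.]); Y=np.cross(Z,X)
    T=Rn.from_matrix(np.c_[X,Y,Z]); 
    off=q.inv().apply(np.array(t)/1000-np.array(s['tcp_pos']))*1000
    return np.round(off,1),np.round((q.inv()*T).as_rotvec(),3)
if __name__=='__main__':
    a=list(map(float,sys.argv[1:5])); s=sense()
    print('t',round(s['time'],2),'tcp',np.round(np.array(s['tcp_pos'])*1000,1),'F',np.round(s['ft_force'],1),'open',round(s['opening']*1000,1),'q',np.round(s['qpos'],2))
    o,r=delta(a[:3],a[3],s); print('offset',o.tolist(),'rot',r.tolist())
E
python3 go.py 480 40 300 10.5
```

```text
t 0.78 tcp [ 335.2 -267.6  299.8] F [ 0.  -0.3  0.1] open 88.0 q [-0.95 -0.21  1.87  0.    1.48  0.44]
offset [198.1, -276.3, -0.3] rot [0.0, -0.0, -0.001]
```

Emit:
carry_out --delta_rot '[[0, 0, 0], [0, 0, 0], [0, 0, 0], [0, 0, 0], [0, 0, 0]]' --offset '[[36, -50, 0], [72, -100, 0], [108, -150, 0], [144, -200, 0], [180, -250, 0]]' --jaw '[88, 88, 88, 88, 88]'

```text
time: 1.4
tcp_pos: [0.4669, 0.0112, 0.2998]
tool_rot: [0.0, 0.996, 0.091, 0.0]
ft_force: [0.9, 0.0, 0.1]
opening: 0.0878
```

Emit:
carry_out --delta_rot '[[0, 0, 0], [0, 0, 0]]' --offset '[[18, -26, 0], [18, -26, 0]]' --jaw '[88, 88]'

```text
time: 1.65
tcp_pos: [0.4795, 0.0398, 0.2993]
tool_rot: [-0.0, 0.996, 0.093, -0.0]
ft_force: [0.5, -0.8, 0.5]
opening: 0.0882
```

```bash
python3 go.py 480 40 300 10.5; python3 -c "
from h import *
snap('wrist','w1')"
```

```text
t 1.65 tcp [479.5  39.8 299.3] F [ 0.5 -0.8  0.5] open 88.2 q [-0.16 -0.08  1.76  0.    1.47  1.22]
offset [0.5, -0.1, -0.7] rot [-0.001, 0.001, 0.003]
```

View pics/w1.png

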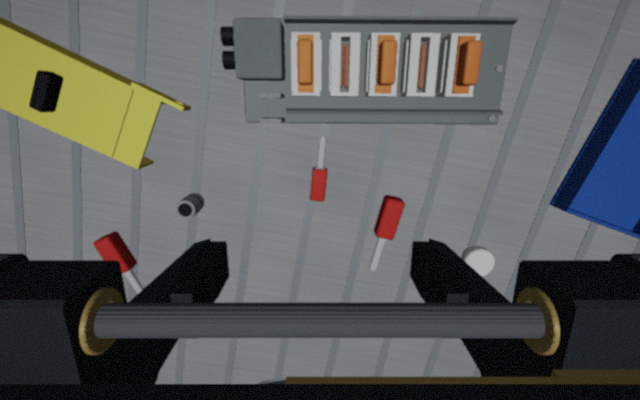

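The wrist view shows the board at (245–515, 17–124), with grips at (305,61), (387,61) and (468,61). The small pin is at (319,183), pointing at the board. The bigger pins are at (390,217) and (115,250). The guard is at the left with its bar at (46,91), and the tray is at the right.

```bash
cat > bw.py <<'E'
from meas import *
import json,sys
def rect(P): 
    r=cv2.minAreaRect((P[:,:2]*1000).astype(np.float32)); return np.round(r[0],1),np.round(r[1],1),round(r[2],1)
def run(tag,name='wrist'):
    im,d=load(tag+'.npz'); s=json.load(open(tag+'.json')); M=masks(im)
    for k,zlo,zhi in [('red',.012,.03),('orange',.064,.08),('yellow',.034,.06),('blue',.028,.05)]:
        for b,st,c in blobs(M[k],60):
            ys,xs=np.nonzero(b); P=bydepth(name,np.c_[xs,ys],d,s)
            z=np.median(P[:,2]); Q=P[(P[:,2]>zlo)&(P[:,2]<zhi)]
            if len(Q)<20: print(k,np.round(c),'zmed',z.round(3)); continue
            print(k,np.round(c),len(Q),'z',np.round(np.percentile(Q[:,2],[5,50,95]),4),'rect',*rect(Q),'mean',np.round(Q.mean(0)[:2]*1000,1))
if __name__=='__main__': run(*sys.argv[1:])
E
python3 bw.py w1
python3 - <<'E'
from h import *; import json
s=json.load(open('w1.json'));im,d=load('w1.npz')
for n,x0,y0,x1,y1 in [('w1a',215,5,535,135),]:
    cv2.imwrite(f'pics/{n}.png',cv2.resize(im[y0:y1,x0:x1,::-1],None,fx=2.5,fy=2.5,interpolation=cv2.INTER_CUBIC))
cv2.imwrite('pics/w1b.png',cv2.resize(im[120:280,60:460,::-1],None,fx=2,fy=2))
E
```

```text
red [318. 184.] 418 z [0.0195 0.021  0.0226] rect [448.   35.8] [41.8 18. ] 5.2 mean [448.7  35.8]
red [390. 218.] 712 z [0.0243 0.0269 0.0283] rect [421.2 -66.8] [23.9 54.6] 87.4 mean [422.  -66.3]
red [110. 252.] 482 z [0.0242 0.0268 0.0282] rect [296.9 298.8] [55.  23.7] 33.5 mean [303.  299.1]
orange [305.  63.] 645 z [0.0689 0.0709 0.0723] rect [588.  76.] [44.  14.8] 10.4 mean [588.2  75.9]
orange [387.  63.] 599 z [0.0691 0.071  0.0724] rect [603.7  -9.6] [43.2 14.4] 10.6 mean [604.2  -9.1]
orange [469.  63.] 614 z [0.0694 0.071  0.0722] rect [619.2 -95.9] [43.4 15. ] 10.1 mean [619.7 -95.6]
orange [346.  65.] zmed 0.028
orange [422.  66.] zmed 0.028
yellow [79. 99.] 11554 z [0.0397 0.0412 0.0427] rect [497.1 321.9] [210.8  95.2] 75.2 mean [501.5 328.1]
blue [594. 131.] zmed 0.006
blue [614. 178.] 868 z [0.0336 0.0357 0.0374] rect [ 528.8 -311.3] [193.6  91.2] 25.5 mean [ 535.1 -310.5]
```

View pics/w1a.png

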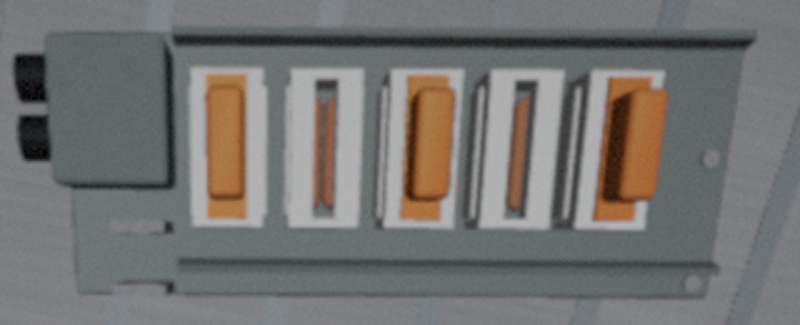

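View pics/w1b.png

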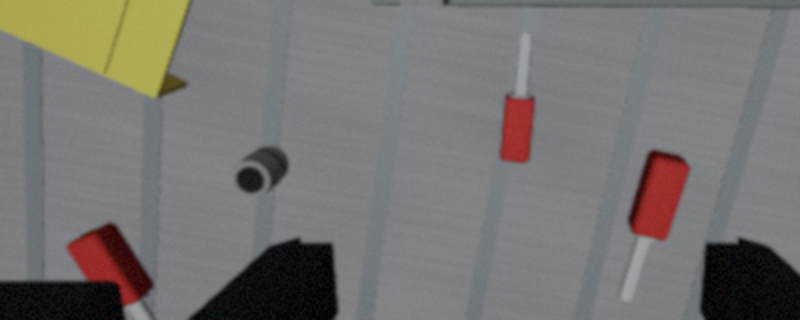

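Three links are present (0, 2 and 4), and the smallest pin is confirmed: its handle is 42×18 mm, with top z at 21 mm against 27 mm for the others. Going to link4.

```bash
python3 go.py 619.2 -95.9 110 10.3
```

```text
t 1.7 tcp [479.2  38.6 299.3] F [ 0.4  0.3 -1.1] open 87.9 q [-0.17 -0.08  1.76 -0.    1.47  1.22]
offset [113.1, 158.0, 189.2] rot [0.0, 0.001, 0.005]
```

Emit:
carry_out --delta_rot '[[0, 0, 0], [0, 0, 0], [0, 0, 0], [0, 0, 0], [0, 0, 0]]' --offset '[[28, 40, 30], [56, 79, 60], [85, 118, 95], [113, 158, 140], [113, 158, 189]]' --jaw '[60, 40, 40, 40, 40]' --force 40

```text
time: 2.33
tcp_pos: [0.6209, -0.1018, 0.1101]
tool_rot: [0.001, 0.996, 0.089, 0.001]
ft_force: [0.7, -0.6, -0.2]
opening: 0.041
```

Emit:
carry_out --delta_rot '[[0, 0, 0.003], [0, 0, 0.003]]' --offset '[[0, 0, 0], [0, 0, 0]]' --jaw '[40, 40]'

```text
time: 2.58
tcp_pos: [0.6195, -0.0977, 0.1126]
tool_rot: [0.0, 0.996, 0.089, 0.001]
ft_force: [0.2, 0.2, 0.5]
opening: 0.0396
```

```bash
python3 go.py 619.2 -95.9 55 10.3; python3 -c "
from h import *
snap('wrist','w2')";python3 bw.py w2
```

```text
t 2.58 tcp [619.5 -97.7 112.6] F [0.2 0.2 0.5] open 39.6 q [-0.35  0.43  1.57 -0.    1.15  1.05]
offset [-0.1, -1.9, 57.6] rot [0.001, -0.001, -0.001]
orange [ 57. 204.] zmed 0.048
orange [190. 200.] zmed 0.048
orange [254. 203.] zmed 0.028
orange [318. 217.] 1640 z [0.0693 0.0709 0.072 ] rect [619.9 -96.6] [43.2 14.7] 9.8 mean [621.2 -96.3]
orange [127. 197.] zmed 0.029
orange [ 28. 225.] 1706 z [0.0693 0.0708 0.072 ] rect [588.5  76.1] [43.  16.3] 10.4 mean [589.8  75.5]
orange [174. 225.] 1634 z [0.0696 0.0709 0.072 ] rect [604.2 -10.7] [43.4 14.9] 9.7 mean [605.4 -10.9]
blue [579. 231.] zmed 0.006
blue [612. 254.] 998 z [0.0326 0.0355 0.0368] rect [ 624.7 -310.4] [ 6.6 88.5] 81.6 mean [ 627.2 -310.2]
blue [573. 358.] zmed 0.006
```

View pics/w2.png

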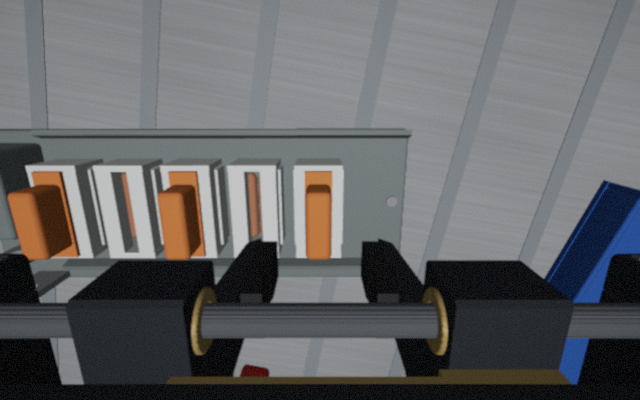

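The grip at (318,217) is centred between the fingers. Lowering and gripping.

Emit:
carry_out --delta_rot '[[0, 0, 0], [0, 0, 0], [0, 0, 0], [0, 0, 0], [0, 0, 0]]' --offset '[[0, -1, 30], [0, -1, 56], [0, -1, 56], [0, -1, 56], [0, -1, 56]]' --jaw '[40, 40, 40, 10, 10]' --force 45

```text
time: 3.25
tcp_pos: [0.6205, -0.0963, 0.0571]
tool_rot: [0.001, 0.996, 0.09, 0.002]
ft_force: [-0.9, 1.0, -0.4]
opening: 0.022
```

Emit:
carry_out --delta_rot '[[0, 0, 0], [0, 0, 0]]' --offset '[[0, 0, 0], [0, 0, 0]]' --jaw '[10, 10]'

```text
time: 3.5
tcp_pos: [0.6202, -0.0963, 0.0564]
tool_rot: [0.001, 0.996, 0.09, 0.001]
ft_force: [-1.0, -0.2, 6.6]
opening: 0.016
```

Gripped at 16 mm. Lifting straight up, slowly at first.

Emit:
carry_out --delta_rot '[[0, 0, 0], [0, 0, 0], [0, 0, 0], [0, 0, 0], [0, 0, 0]]' --offset '[[0, 0, -1], [0, 0, -2.5], [0, 0, -4.5], [0, 0, -8], [0, 0, -14]]' --jaw '[10, 10, 10, 10, 10]'

```text
time: 4.12
tcp_pos: [0.6185, -0.0961, 0.0665]
tool_rot: [-0.0, 0.996, 0.09, -0.001]
ft_force: [4.4, -0.9, -3.4]
opening: 0.0154
```

Emit:
carry_out --delta_rot '[[0, 0, 0], [0, 0, 0], [0, 0, 0], [0, 0, 0]]' --offset '[[0, 0, -15], [0, 0, -35], [0, 0, -65], [0, 0, -65]]' --jaw '[10, 10, 10, 10]'

```text
time: 4.62
tcp_pos: [0.6208, -0.0963, 0.1372]
tool_rot: [0.001, 0.996, 0.09, 0.002]
ft_force: [0.2, -0.3, -0.6]
opening: 0.0155
```

```bash
python3 go.py 602.4 -394.8 130 -9; python3 -c "
from h import *
snap('wrist','w3');snap('side','s3')";python3 bw.py w3
```

```text
t 4.62 tcp [620.8 -96.3 137.2] F [ 0.2 -0.3 -0.6] open 15.5 q [-0.34  0.4   1.55  0.    1.19  1.05]
offset [-71.5, 290.4, 7.6] rot [0.002, -0.005, 0.337]
orange [ 84. 198.] zmed 0.048
orange [194. 208.] 1319 z [0.0694 0.0709 0.072 ] rect [604.8 -10.4] [42.4 15.5] 10.9 mean [605.6 -10.7]
orange [261. 198.] zmed 0.028
orange [ 60. 215.] 1403 z [0.0691 0.0708 0.0719] rect [588.5  76.2] [43.2 16.1] 9.3 mean [589.6  75.7]
orange [149. 210.] zmed 0.029
orange [319. 205.] zmed 0.129
orange [319. 264.] zmed 0.152
blue [549. 239.] zmed 0.006
blue [597. 248.] 1330 z [0.03   0.0354 0.0368] rect [ 621.1 -310.5] [ 31.2 109.8] 66.2 mean [ 628.6 -312.1]
blue [546. 360.] 263 z [0.0297 0.0355 0.0368] rect [ 498.9 -297.7] [58.1 22. ] 21.8 mean [ 507.6 -293.8]
```

View pics/w3.png

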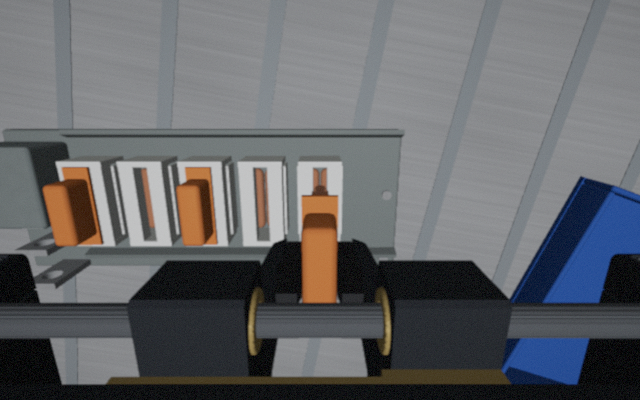

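View pics/s3.png

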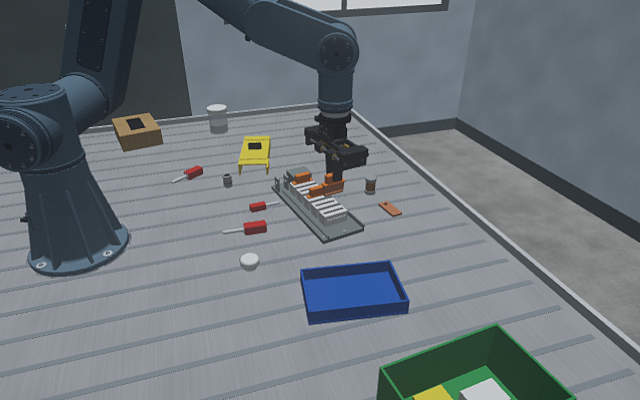

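The wrist view shows link4 held between the fingers at (319,264) and its socket empty. Carrying it to the tray.

Emit:
carry_out --delta_rot '[[0, 0, 0.07], [0, 0, 0.14], [0, 0, 0.21], [0, 0, 0.28], [0, 0, 0.337]]' --offset '[[-12, 50, 0], [-26, 105, 0], [-40, 165, 0], [-55, 225, 0], [-71.5, 280, 0]]' --jaw '[10, 10, 10, 10, 10]'

```text
time: 5.35
tcp_pos: [0.5976, -0.3854, 0.1316]
tool_rot: [-0.001, 0.997, -0.08, -0.001]
ft_force: [1.1, 0.0, -1.4]
opening: 0.0155
```

Emit:
carry_out --delta_rot '[[0, 0, 0], [0, 0, 0]]' --offset '[[3, 9, 0], [3, 9, 0]]' --jaw '[10, 10]'

```text
time: 5.6
tcp_pos: [0.5995, -0.3931, 0.1318]
tool_rot: [-0.001, 0.997, -0.079, -0.001]
ft_force: [0.9, 0.5, -1.6]
opening: 0.0155
```

```bash
python3 go.py 602.4 -394.8 55 -9; python3 -c "
from h import *
snap('wrist','w4')";python3 bw.py w4|grep -v zmed
```

```text
t 5.6 tcp [ 599.5 -393.1  131.8] F [ 0.9  0.5 -1.6] open 15.5 q [-0.75  0.59  1.29  0.    1.27  0.98]
offset [3.3, 1.4, 76.8] rot [-0.002, 0.002, -0.001]
blue [289. 179.] 3003 z [0.032  0.0358 0.037 ] rect [ 609.1 -372. ] [128.2 109.6] 81.0 mean [ 634.4 -375.9]
blue [319. 345.] 786 z [0.0287 0.0339 0.0366] rect [ 466.2 -371.4] [76.2  5.1] 81.0 mean [ 466.7 -371.2]
```

View pics/w4.png

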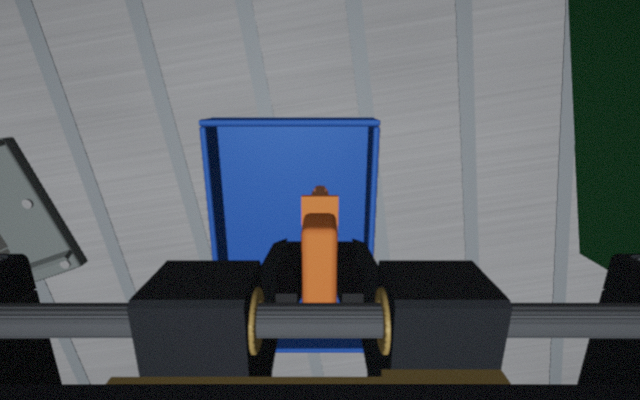

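Emit:
carry_out --delta_rot '[[0, 0, 0], [0, 0, 0], [0, 0, 0], [0, 0, 0], [0, 0, 0]]' --offset '[[3, 1, 25], [3, 1, 50], [3, 1, 70], [3, 1, 79], [3, 1, 81]]' --jaw '[10, 10, 10, 10, 10]'

```text
time: 6.28
tcp_pos: [0.6031, -0.3944, 0.0518]
tool_rot: [-0.0, 0.997, -0.078, -0.0]
ft_force: [-0.4, 1.0, -1.5]
opening: 0.0156
```

Emit:
carry_out --delta_rot '[[0, 0, 0], [0, 0, 0], [0, 0, 0], [0, 0, 0]]' --offset '[[0, 0, 0], [0, 0, 0], [0, 0, 0], [0, 0, 0]]' --jaw '[10, 22, 30, 36]'

```text
time: 6.78
tcp_pos: [0.6034, -0.3953, 0.0534]
tool_rot: [0.0, 0.997, -0.079, 0.0]
ft_force: [0.1, -0.1, -0.1]
opening: 0.0357
```

Emit:
carry_out --delta_rot '[[0, 0, 0], [0, 0, 0], [0, 0, 0]]' --offset '[[0, 0, -30], [0, 0, -75], [0, 0, -90]]' --jaw '[40, 40, 40]'

```text
time: 7.15
tcp_pos: [0.6046, -0.3963, 0.1466]
tool_rot: [0.002, 0.997, -0.079, 0.002]
ft_force: [-0.1, -0.6, 0.1]
opening: 0.04
```

```bash
python3 go.py 604.5 -10.5 130 10.3; python3 -c "
from h import *
snap('wrist','w5');snap('top','t5')"
```

```text
t 7.15 tcp [ 604.6 -396.3  146.6] F [-0.1 -0.6  0.1] open 40.0 q [-0.74  0.58  1.27  0.    1.29  0.98]
offset [-60.6, -381.1, 15.1] rot [0.004, -0.004, -0.337]
```

View pics/w5.png

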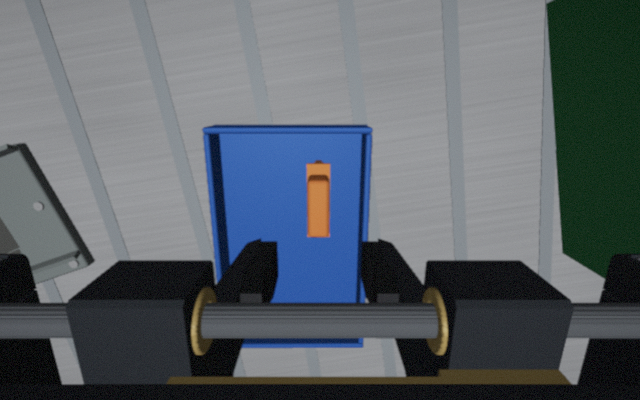

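View pics/t5.png

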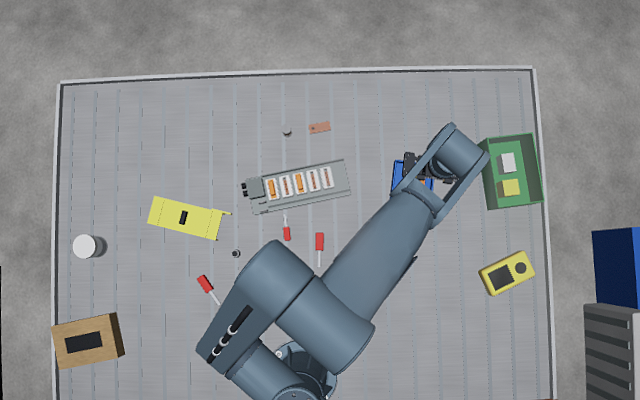

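Link4 stands in the tray at wrist (318,205). On to link2.

Emit:
carry_out --delta_rot '[[0, 0, -0.06], [0, 0, -0.12], [0, 0, -0.18], [0, 0, -0.24], [0, 0, -0.3]]' --offset '[[-9, -55, 0], [-18, -115, 0], [-28, -175, 0], [-37, -235, 0], [-47, -295, 0]]' --jaw '[40, 40, 40, 40, 40]'

```text
time: 7.88
tcp_pos: [0.6014, -0.094, 0.1404]
tool_rot: [-0.001, 0.997, 0.072, -0.001]
ft_force: [1.4, -0.1, -0.2]
opening: 0.0399
```

```bash
python3 go.py 604.5 -10.5 112 10.3
```

```text
t 7.88 tcp [601.4 -94.  140.4] F [ 1.4 -0.1 -0.2] open 39.9 q [-0.35  0.36  1.6   0.    1.19  1.08]
offset [15.1, -82.1, 28.5] rot [-0.002, 0.003, -0.035]
```

Emit:
carry_out --delta_rot '[[0, 0, -0.035], [0, 0, -0.035], [0, 0, -0.035], [0, 0, -0.035]]' --offset '[[8, -45, 10], [15, -82, 28.5], [15, -82, 28.5], [15, -82, 28.5]]' --jaw '[40, 40, 40, 40]'

```text
time: 8.38
tcp_pos: [0.6055, -0.0134, 0.1131]
tool_rot: [-0.0, 0.996, 0.089, -0.001]
ft_force: [-0.1, -0.0, -0.3]
opening: 0.0403
```

```bash
python3 -c "
from h import *
snap('wrist','w6')";python3 bw.py w6|grep orange|grep -v zmed;  python3 go.py 604.3 -10.7 55 10.3
```

```text
orange [314. 218.] 1634 z [0.0693 0.0709 0.0719] rect [604.3 -10. ] [43.7 14.7] 10.5 mean [605.6  -9.9]
orange [170. 227.] 1618 z [0.0694 0.0709 0.072 ] rect [589.   76.1] [42.4 15.8] 9.7 mean [590.   75.8]
t 8.43 tcp [606.  -14.  113.8] F [-0.3 -0.2  0.2] open 40.2 q [-0.22  0.38  1.62 -0.    1.14  1.18]
offset [-1.1, -3.5, 58.8] rot [0.0, 0.001, -0.003]
```

Emit:
carry_out --delta_rot '[[0, 0, 0], [0, 0, 0], [0, 0, 0], [0, 0, 0], [0, 0, 0]]' --offset '[[-1, -3.5, 25], [-1, -3.5, 57], [-1, -3.5, 57], [-1, -3.5, 57], [-1, -3.5, 57]]' --jaw '[40, 40, 40, 10, 10]' --force 45

```text
time: 9.05
tcp_pos: [0.6058, -0.0104, 0.059]
tool_rot: [0.0, 0.996, 0.088, 0.001]
ft_force: [-0.4, -0.6, -0.3]
opening: 0.022
```

Emit:
carry_out --delta_rot '[[0, 0, 0], [0, 0, 0], [0, 0, 0], [0, 0, 0], [0, 0, 0]]' --offset '[[0, 0, 0], [0, 0, 0], [0, 0, -1], [0, 0, -2.5], [0, 0, -4.5]]' --jaw '[10, 10, 10, 10, 10]'

```text
time: 9.68
tcp_pos: [0.6038, -0.0096, 0.0601]
tool_rot: [-0.0, 0.996, 0.089, -0.001]
ft_force: [7.2, -1.8, -20.2]
opening: 0.0152
```

Emit:
carry_out --delta_rot '[[0, 0, 0], [0, 0, 0], [0, 0, 0], [0, 0, 0], [0, 0, 0]]' --offset '[[0, 0, -4], [0, 0, -12], [0, 0, -30], [0, 0, -60], [0, 0, -75]]' --jaw '[10, 10, 10, 10, 10]'

```text
time: 10.3
tcp_pos: [0.6049, -0.0096, 0.1392]
tool_rot: [0.0, 0.996, 0.089, 0.001]
ft_force: [1.0, 0.3, -0.9]
opening: 0.0154
```

```bash
python3 go.py 513.6 -380.6 130 -9; python3 -c "
from h import *
snap('wrist','w7')"
```

```text
t 10.3 tcp [604.9  -9.6 139.2] F [ 1.   0.3 -0.9] open 15.4 q [-0.21  0.35  1.61  0.    1.18  1.18]
offset [-155.6, 349.0, 9.1] rot [0.0, -0.002, 0.335]
```

View pics/w7.png

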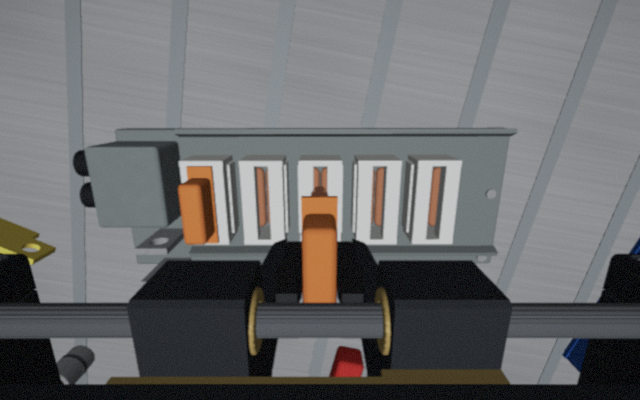

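Link2 is out and held at (319,255). Carrying it to the tray.

Emit:
carry_out --delta_rot '[[0, 0, 0.07], [0, 0, 0.14], [0, 0, 0.2], [0, 0, 0.27], [0, 0, 0.335]]' --offset '[[-24, 54, 0], [-47, 106, 0], [-70, 158, 0], [-95, 212, 0], [-120, 268, 0]]' --jaw '[10, 10, 10, 10, 10]'

```text
time: 10.98
tcp_pos: [0.5326, -0.2958, 0.1363]
tool_rot: [-0.0, 0.997, -0.079, -0.0]
ft_force: [1.3, 0.2, -0.3]
opening: 0.0156
```

```bash
python3 go.py 513.6 -380.6 110 -9
```

```text
t 10.97 tcp [ 532.6 -295.8  136.3] F [ 1.3  0.2 -0.3] open 15.6 q [-0.7   0.36  1.6   0.    1.18  1.03]
offset [-5.3, 86.8, 26.2] rot [-0.001, 0.001, -0.002]
```

Emit:
carry_out --delta_rot '[[0, 0, 0], [0, 0, 0], [0, 0, 0], [0, 0, 0], [0, 0, 0]]' --offset '[[-3, 45, 0], [-5, 87, 0], [-5, 87, 25], [-5, 87, 60], [-5, 87, 80]]' --jaw '[10, 10, 10, 10, 10]'

```text
time: 11.6
tcp_pos: [0.5139, -0.3786, 0.0542]
tool_rot: [-0.001, 0.997, -0.079, -0.001]
ft_force: [-0.3, -0.3, -1.9]
opening: 0.0159
```

Emit:
carry_out --delta_rot '[[0, 0, 0], [0, 0, 0], [0, 0, 0], [0, 0, 0], [0, 0, 0]]' --offset '[[0, 0, 3], [0, 0, 3], [0, 0, 3], [0, 0, 3], [0, 0, 3]]' --jaw '[10, 10, 22, 30, 36]'

```text
time: 12.22
tcp_pos: [0.5156, -0.3801, 0.0545]
tool_rot: [0.0, 0.997, -0.078, 0.0]
ft_force: [-0.5, -0.0, -0.1]
opening: 0.0357
```

Emit:
carry_out --delta_rot '[[0, 0, 0], [0, 0, 0], [0, 0, 0]]' --offset '[[0, 0, -30], [0, 0, -75], [0, 0, -90]]' --jaw '[40, 40, 40]'

```text
time: 12.6
tcp_pos: [0.5166, -0.3812, 0.1472]
tool_rot: [0.002, 0.997, -0.078, 0.002]
ft_force: [-0.0, 0.3, -0.3]
opening: 0.04
```

```bash
python3 -c "
from h import *
snap('wrist','w8')";python3 go.py 588.5 76 130 10.3
```

```text
t 12.65 tcp [ 516.8 -381.4  148. ] F [ 0.9 -1.4  0.9] open 40.0 q [-0.82  0.41  1.51  0.    1.22  0.91]
offset [-0.8, -463.0, 16.2] rot [0.005, -0.004, -0.337]
```

View pics/w8.png

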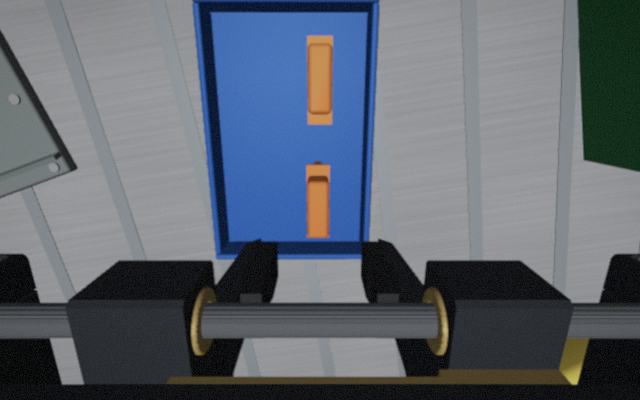

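Both links stand in the tray at (319,78) and (318,202). Now link0.

Emit:
carry_out --delta_rot '[[0, 0, -0.05], [0, 0, -0.1], [0, 0, -0.15], [0, 0, -0.2], [0, 0, -0.25]]' --offset '[[0, -58, 0], [0, -118, 0], [0, -178, 0], [0, -238, 0], [0, -298, 0]]' --jaw '[40, 40, 40, 40, 40]'

```text
time: 13.28
tcp_pos: [0.5611, -0.0834, 0.1423]
tool_rot: [-0.0, 0.999, 0.047, -0.001]
ft_force: [0.7, -0.3, 0.1]
opening: 0.0401
```

```bash
python3 go.py 588.5 76 112 10.3
```

```text
t 13.28 tcp [561.1 -83.4 142.3] F [ 0.7 -0.3  0.1] open 40.1 q [-0.36  0.27  1.71  0.    1.17  1.12]
offset [42.3, -156.0, 30.3] rot [-0.001, 0.002, -0.086]
```

Emit:
carry_out --delta_rot '[[0, 0, -0.03], [0, 0, -0.06], [0, 0, -0.086], [0, 0, -0.086], [0, 0, -0.086]]' --offset '[[14, -52, 5], [28, -104, 15], [42, -156, 30], [42, -156, 30], [42, -156, 30]]' --jaw '[40, 40, 40, 40, 40]'

```text
time: 13.9
tcp_pos: [0.5885, 0.0735, 0.1127]
tool_rot: [0.0, 0.996, 0.09, -0.001]
ft_force: [-0.3, 0.8, 0.1]
opening: 0.0402
```

```bash
python3 -c "
from h import *
snap('wrist','w9')";python3 bw.py w9|grep orange|grep -v zmed;  python3 go.py 588.8 76.1 56 10.3
```

```text
orange [315. 217.] 1650 z [0.0694 0.0709 0.072 ] rect [588.3  76.5] [43.8 14.9] 10.5 mean [589.8  76.6]
t 13.95 tcp [588.9  72.8 113.2] F [-0.5  0.1 -0.3] open 40.1 q [-0.08  0.36  1.66 -0.    1.13  1.32]
offset [0.5, -3.3, 57.2] rot [0.0, 0.001, -0.002]
```

Emit:
carry_out --delta_rot '[[0, 0, 0], [0, 0, 0], [0, 0, 0], [0, 0, 0], [0, 0, 0]]' --offset '[[0, -3.3, 25], [0, -3.3, 55], [0, -3.3, 55], [0, -3.3, 55], [0, -3.3, 55]]' --jaw '[36, 32, 30, 10, 10]' --force 45

```text
time: 14.58
tcp_pos: [0.5899, 0.0764, 0.0604]
tool_rot: [0.0, 0.996, 0.089, 0.001]
ft_force: [0.1, -1.1, 0.2]
opening: 0.0151
```

Emit:
carry_out --delta_rot '[[0, 0, 0], [0, 0, 0], [0, 0, 0], [0, 0, 0], [0, 0, 0]]' --offset '[[0, 0, 0], [0, 0, 0], [0, 0, -1], [0, 0, -2.5], [0, 0, -4.5]]' --jaw '[10, 10, 10, 10, 10]'

```text
time: 15.2
tcp_pos: [0.5881, 0.0768, 0.0618]
tool_rot: [0.0, 0.996, 0.089, -0.001]
ft_force: [7.2, -1.8, -19.2]
opening: 0.0154
```

Emit:
carry_out --delta_rot '[[0, 0, 0], [0, 0, 0], [0, 0, 0], [0, 0, 0], [0, 0, 0]]' --offset '[[0, 0, -4], [0, 0, -12], [0, 0, -30], [0, 0, -60], [0, 0, -75]]' --jaw '[10, 10, 10, 10, 10]'

```text
time: 15.82
tcp_pos: [0.5891, 0.0773, 0.1407]
tool_rot: [-0.0, 0.996, 0.089, 0.001]
ft_force: [0.5, 0.4, -1.0]
opening: 0.0151
```

```bash
python3 go.py 566.7 -333.4 140 -9; python3 -c "
from h import *
snap('wrist','w10')"
```

```text
t 15.82 tcp [589.1  77.3 140.7] F [ 0.5  0.4 -1. ] open 15.1 q [-0.07  0.32  1.64  0.    1.17  1.32]
offset [-95.2, 400.1, 0.5] rot [-0.0, -0.002, 0.336]
```

View pics/w10.png

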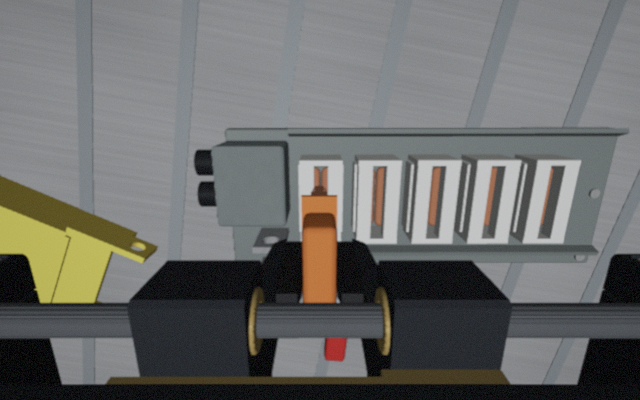

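All links are out of the board and link0 is held at (319,250). Carrying it to the tray.

Emit:
carry_out --delta_rot '[[0, 0, 0.07], [0, 0, 0.14], [0, 0, 0.2], [0, 0, 0.27], [0, 0, 0.336]]' --offset '[[-14, 58, 0], [-28, 117, 0], [-42, 176, 0], [-56, 235, 0], [-70, 294, 0]]' --jaw '[10, 10, 10, 10, 10]'

```text
time: 16.5
tcp_pos: [0.5712, -0.2262, 0.1378]
tool_rot: [-0.0, 0.997, -0.08, -0.0]
ft_force: [1.1, -0.5, -1.6]
opening: 0.0152
```

```bash
python3 go.py 566.7 -333.4 110 -9
```

```text
t 16.5 tcp [ 571.2 -226.2  137.8] F [ 1.1 -0.5 -1.6] open 15.2 q [-0.57  0.37  1.59  0.    1.19  1.16]
offset [12.6, 106.6, 27.7] rot [-0.001, 0.001, -0.002]
```

Emit:
carry_out --delta_rot '[[0, 0, 0], [0, 0, 0], [0, 0, 0], [0, 0, 0], [0, 0, 0]]' --offset '[[6, 50, 0], [12, 106, 0], [12, 106, 25], [12, 106, 60], [12, 106, 80]]' --jaw '[10, 10, 10, 10, 10]'

```text
time: 17.12
tcp_pos: [0.5659, -0.3302, 0.0556]
tool_rot: [-0.001, 0.997, -0.079, -0.002]
ft_force: [-0.7, 0.2, -2.1]
opening: 0.0153
```

Emit:
carry_out --delta_rot '[[0, 0, 0], [0, 0, 0], [0, 0, 0], [0, 0, 0], [0, 0, 0]]' --offset '[[0, 0, 3], [0, 0, 3], [0, 0, 3], [0, 0, 3], [0, 0, 3]]' --jaw '[10, 10, 22, 30, 36]'

```text
time: 17.75
tcp_pos: [0.5677, -0.3316, 0.056]
tool_rot: [0.0, 0.997, -0.079, 0.0]
ft_force: [0.5, -0.5, -0.5]
opening: 0.0355
```

Emit:
carry_out --delta_rot '[[0, 0, 0], [0, 0, 0], [0, 0, 0], [0, 0, 0]]' --offset '[[0, 0, -30], [0, 0, -75], [0, 0, -130], [0, 0, -180]]' --jaw '[40, 60, 70, 70]'

```text
time: 18.25
tcp_pos: [0.5674, -0.3314, 0.2375]
tool_rot: [0.0, 0.997, -0.079, 0.0]
ft_force: [0.9, 0.4, -0.5]
opening: 0.0675
```

```bash
python3 -c "
from h import *
snap('wrist','w11');snap('top','t11')";python3 go.py 460 300 250 10.3; python3 bw.py w11 | grep orange; python3 bw.py t11 top
```

```text
t 18.35 tcp [ 570.1 -333.6  243.5] F [0.9 0.7 0.8] open 70.0 q [-0.71  0.36  1.38  0.    1.39  1.02]
offset [-207.8, -608.5, -12.9] rot [0.009, -0.01, -0.337]
orange [20.  5.] zmed 0.009
orange [378. 130.] 320 z [0.064  0.0645 0.0655] rect [ 603.4 -394.3] [13.3 40.9] 82.1 mean [ 603.9 -395. ]
orange [319. 175.] 272 z [0.064  0.0645 0.0655] rect [ 566.4 -331.1] [13.  42.3] 80.8 mean [ 566.9 -330.8]
orange [370. 194.] zmed 0.041
orange [373. 221.] 255 z [0.0641 0.0645 0.0653] rect [ 515.  -379.2] [13.2 40.2] 81.5 mean [ 514.6 -379.6]
red [287. 233.] 67 z [0.0153 0.0206 0.0264] rect [445.4  35.5] [40.  17.6] 4.8 mean [446.   35.5]
red [319. 241.] 104 z [0.0207 0.0253 0.0297] rect [419. -67.] [19.  50.4] 88.4 mean [419.3 -67. ]
red [204. 283.] 120 z [0.0187 0.0257 0.0296] rect [295.2 297.7] [54.2 24.4] 34.5 mean [294.9 297.2]
orange [402. 194.] 23 z [0.064  0.0665 0.0718] rect [ 563.4 -329.5] [13.  36.4] 75.5 mean [ 562.6 -329.5]
orange [418. 207.] 29 z [0.0643 0.0657 0.0703] rect [ 515.2 -377.6] [13.3 40.2] 81.4 mean [ 515.9 -377.4]
yellow [511. 187.] 22 z [0.0575 0.0592 0.0599] rect [ 574.2 -676.2] [38.9 45.4] 2.8 mean [ 569.8 -676.5]
yellow [185. 218.] 1880 z [0.0359 0.0408 0.0463] rect [502.2 344.7] [253.1  93.2] 75.1 mean [503.3 354. ]
yellow [510. 272.] 822 z [0.0389 0.0446 0.0504] rect [ 300.1 -659.1] [ 87.4 157.8] 22.8 mean [ 303.8 -663.8]
blue [417. 199.] zmed 0.005
blue [636. 260.] zmed -0.419
blue [613. 266.] zmed -0.58
```

View pics/w11.png

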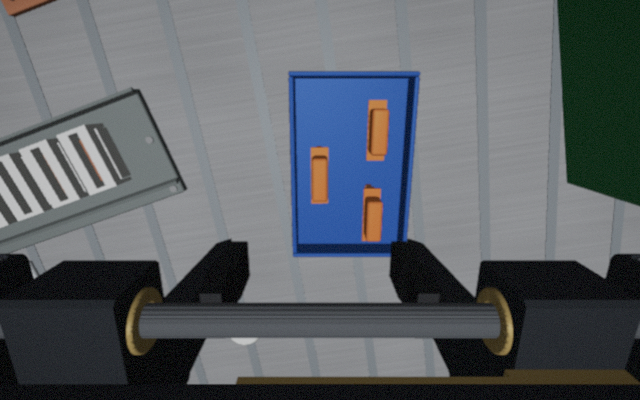

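View pics/t11.png

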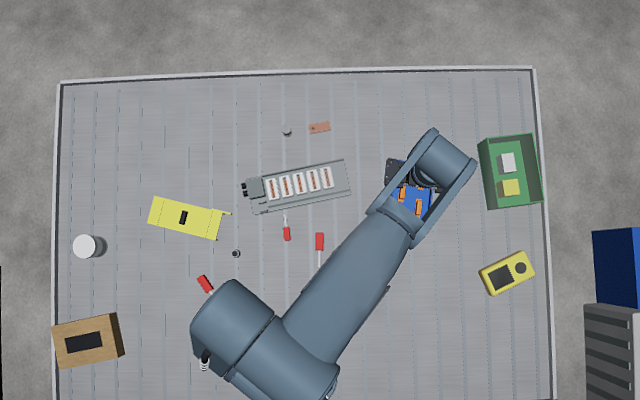

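All three links stand in the tray at (378,130), (319,175) and (372,215). The guard's tab (230,213) shows that its nose points at world −y, so it needs about a 155° turn. I'm moving above it with tool yaw near 165° so the wrist stays in range.

```bash
python3 go.py 505 357 230 45;python3 go.py 505 357 230 165
```

```text
t 18.35 tcp [ 570.1 -333.6  243.5] F [0.9 0.7 0.8] open 70.0 q [-0.71  0.36  1.38  0.    1.39  1.02]
offset [-172.5, -672.0, 7.1] rot [0.011, -0.007, -0.942]
t 18.35 tcp [ 570.1 -333.6  243.5] F [0.9 0.7 0.8] open 70.0 q [-0.71  0.36  1.38  0.    1.39  1.02]
offset [-172.5, -672.0, 7.1] rot [0.017, 0.009, -3.037]
```

Emit:
carry_out --delta_rot '[[0, 0, -0.18], [0, 0, -0.36], [0, 0, -0.54], [0, 0, -0.72], [0, 0, -0.9]]' --offset '[[-10, -50, 0], [-25, -105, 0], [-40, -160, 0], [-54, -215, 0], [-68, -270, 0]]' --jaw '[70, 70, 60, 50, 50]'

```text
time: 18.98
tcp_pos: [0.5418, -0.0523, 0.2349]
tool_rot: [-0.0, 0.931, 0.366, 0.0]
ft_force: [0.4, -0.0, 1.0]
opening: 0.0497
```

```bash
python3 go.py 505 357 230 165
```

```text
t 18.98 tcp [541.8 -52.3 234.9] F [ 0.4 -0.   1. ] open 49.7 q [-0.31  0.12  1.69  0.    1.34  0.51]
offset [251.5, -324.9, 5.0] rot [0.0, -0.0, -2.131]
```

Emit:
carry_out --delta_rot '[[0, 0, -0.18], [0, 0, -0.36], [0, 0, -0.54], [0, 0, -0.72], [0, 0, -0.9]]' --offset '[[32, -42, 0], [68, -88, 0], [104, -134, 0], [140, -180, 0], [176, -227, 0]]' --jaw '[50, 50, 50, 50, 50]'

```text
time: 19.6
tcp_pos: [0.518, 0.234, 0.235]
tool_rot: [0.0, 0.679, 0.734, 0.0]
ft_force: [0.7, 0.4, 0.7]
opening: 0.0501
```

```bash
python3 go.py 505 357 230 165
```

```text
t 19.6 tcp [518. 234. 235.] F [0.7 0.4 0.7] open 50.1 q [ 0.22  0.17  1.63 -0.    1.34  0.14]
offset [123.7, -3.4, 5.0] rot [0.0, 0.0, -1.231]
```

Emit:
carry_out --delta_rot '[[0, 0, -0.18], [0, 0, -0.36], [0, 0, -0.54], [0, 0, -0.72], [0, 0, -0.9]]' --offset '[[25, 0, 0], [50, -1, 2], [75, -2, 3], [100, -3, 5], [123, -3, 5]]' --jaw '[50, 50, 50, 50, 50]'

```text
time: 20.23
tcp_pos: [0.5061, 0.3554, 0.2295]
tool_rot: [-0.0, 0.292, 0.956, -0.0]
ft_force: [-0.3, 0.0, -0.5]
opening: 0.0499
```

Emit:
carry_out --delta_rot '[[0, 0, -0.17], [0, 0, -0.331], [0, 0, -0.331], [0, 0, -0.331]]' --offset '[[0, 0, 0], [0, 0, 0], [0, 0, 0], [0, 0, 0]]' --jaw '[50, 50, 50, 50]'

```text
time: 20.72
tcp_pos: [0.5066, 0.3546, 0.23]
tool_rot: [-0.0, 0.135, 0.991, -0.0]
ft_force: [-0.1, 1.2, 0.1]
opening: 0.0498
```

```bash
python3 -c "
from h import *
snap('wrist','w12')";python3 go.py 505 357 230 165;python3 bw.py w12
```

```text
t 20.77 tcp [506.7 354.6 230.1] F [0.5 0.3 0.3] open 49.7 q [ 0.42  0.28  1.5   0.    1.36 -0.88]
offset [2.2, 1.9, 0.1] rot [-0.0, -0.0, -0.009]
red [ 28. 195.] 631 z [0.0192 0.0209 0.0223] rect [447.8  36.6] [42.4 19.9] 2.7 mean [447.4  37.7]
yellow [318. 170.] 18661 z [0.04   0.0412 0.0427] rect [503.9 344.4] [253.5  94.5] 74.8 mean [503.2 356.3]
```

View pics/w12.png

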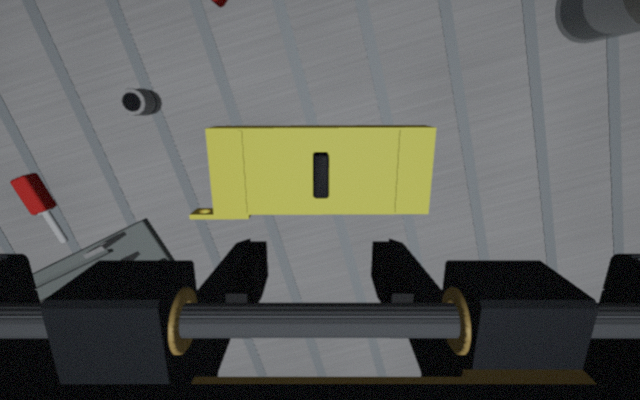

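The guard is at (318,170) with its bar at (321,175). The tab and hole are at (203,212), on the nose side as expected.

```bash
cat > guard.py <<'E'
from bw import *
tag=sys.argv[1]; zb=float(sys.argv[2]) if len(sys.argv)>2 else 0
im,d=load(tag+'.npz'); s=json.load(open(tag+'.json'))
ys,xs=np.mgrid[0:240,0:640]; P=bydepth('wrist',np.c_[xs.ravel(),ys.ravel()],d,s)
m=masks(im)['yellow'][:240].ravel()
Y=P[m&(abs(P[:,2]-zb-.041)<.006)]
print('yellow',*rect(Y),'z',np.median(Y[:,2]))
g=im[:240].max(2).ravel()<70
B=P[g&(P[:,2]>zb+.054)&(P[:,2]<zb+.07)]
c=rect(Y)[0]/1000; B=B[np.hypot(*(B[:,:2]-c).T)<.06]
print('bar',*rect(B),B.mean(0),len(B))
E
python3 guard.py w12
```

```text
yellow [503.9 344.4] [253.5  94.5] 74.8 z 0.04122431541976024
bar [504.3 357.6] [12.7 42.5] 74.4 [0.5032928  0.3578062  0.06288076] 617
```

```bash
python3 go.py 504.6 357.6 44 164.8
```

```text
t 20.77 tcp [506.7 354.6 230.1] F [0.5 0.3 0.3] open 49.7 q [ 0.42  0.28  1.5   0.    1.36 -0.88]
offset [2.8, 2.4, 186.1] rot [-0.0, -0.0, -0.005]
```

Emit:
carry_out --delta_rot '[[0, 0, 0], [0, 0, -0.005], [0, 0, -0.005], [0, 0, -0.005], [0, 0, -0.005]]' --offset '[[1, 1, 50], [2, 2, 105], [2.8, 2.4, 155], [2.8, 2.4, 180], [2.8, 2.4, 184]]' --jaw '[40, 40, 40, 40, 40]'

```text
time: 21.4
tcp_pos: [0.5031, 0.3569, 0.044]
tool_rot: [-0.002, 0.132, 0.991, -0.001]
ft_force: [0.1, 0.3, 0.6]
opening: 0.0398
```

```bash
python3 go.py 504.6 357.6 44 164.8
```

```text
t 21.4 tcp [503.1 356.9  44. ] F [0.1 0.3 0.6] open 39.8 q [ 0.42  0.51  1.61 -0.    1.03 -0.88]
offset [-1.2, 1.1, -0.0] rot [-0.003, -0.003, 0.001]
```

Emit:
carry_out --delta_rot '[[0, 0, 0], [0, 0, 0], [0, 0, 0], [0, 0, 0]]' --offset '[[0, 0, 0], [0, 0, 0], [0, 0, 0], [0, 0, 0]]' --jaw '[10, 10, 10, 10]' --force 50

```text
time: 21.9
tcp_pos: [0.5056, 0.3579, 0.0479]
tool_rot: [0.001, 0.131, 0.991, 0.0]
ft_force: [-0.6, -2.1, 6.2]
opening: 0.0155
```

Emit:
carry_out --delta_rot '[[0, 0, 0], [0, 0, 0], [0, 0, 0], [0, 0, 0]]' --offset '[[0, 0, -10], [0, 0, -40], [0, 0, -80], [0, 0, -120]]' --jaw '[10, 10, 10, 10]'

```text
time: 22.4
tcp_pos: [0.504, 0.3577, 0.1673]
tool_rot: [-0.0, 0.131, 0.991, -0.0]
ft_force: [1.4, -0.6, -3.5]
opening: 0.0154
```

```bash
python3 -c "
from h import *
snap('wrist','w13')";python3 go.py 606 -24 160 10.3;python3 guard.py w13 .12
```

```text
t 22.45 tcp [507.  359.2 173.9] F [2.6 1.9 1.7] open 15.6 q [ 0.43  0.34  1.55  0.    1.25 -0.88]
offset [-195.0, -344.4, 13.2] rot [0.01, -0.006, 2.699]
yellow [479.4 365.2] [229.5  40.6] 75.0 z 0.160587556986804
bar [486.  363.3] [14.7  8.5] 75.2 [0.48523028 0.36363046 0.18096586] 768
```

View pics/w13.png

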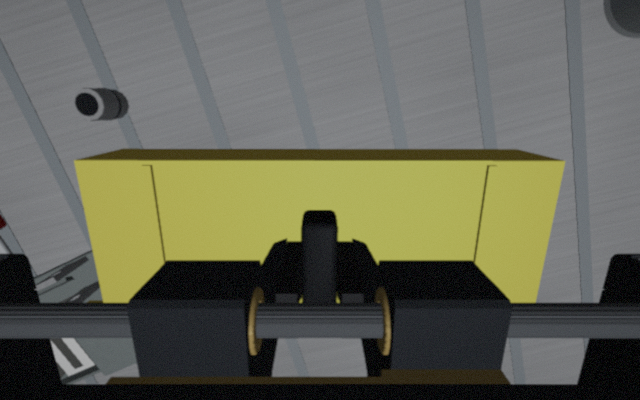

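The guard is level and held by its bar at (319,240). Carrying it to 22 mm short of home while turning it.

Emit:
carry_out --delta_rot '[[0, 0, 0.16], [0, 0, 0.33], [0, 0, 0.5], [0, 0, 0.67], [0, 0, 0.84]]' --offset '[[-10, -18, 0], [-22, -38, 0], [-34, -60, 0], [-46, -82, 0], [-58, -104, 0]]' --jaw '[10, 10, 10, 10, 10]'

```text
time: 23.08
tcp_pos: [0.5333, 0.2415, 0.1657]
tool_rot: [-0.0, 0.526, 0.85, -0.0]
ft_force: [-0.1, -0.2, -3.2]
opening: 0.0153
```

```bash
python3 go.py 607.5 -31.8 165 10.3
```

```text
t 23.07 tcp [533.3 241.5 165.7] F [-0.1 -0.2 -3.2] open 15.3 q [ 0.22  0.28  1.64  0.    1.22 -0.24]
offset [-277.7, -55.5, 0.7] rot [-0.001, 0.0, 1.854]
```

Emit:
carry_out --delta_rot '[[0, 0, 0.17], [0, 0, 0.34], [0, 0, 0.51], [0, 0, 0.68], [0, 0, 0.85]]' --offset '[[-24, -5, 0], [-52, -10, 0], [-80, -16, 0], [-108, -22, 0], [-136, -27, 0]]' --jaw '[10, 10, 10, 10, 10]'

```text
time: 23.7
tcp_pos: [0.5706, 0.1079, 0.1658]
tool_rot: [-0.0, 0.83, 0.558, -0.0]
ft_force: [-0.1, -0.4, -3.2]
opening: 0.0155
```

```bash
python3 go.py 607.5 -31.8 165 10.3
```

```text
t 23.7 tcp [570.6 107.9 165.8] F [-0.1 -0.4 -3.2] open 15.5 q [-0.02  0.27  1.66  0.    1.22  0.37]
offset [-115.4, 87.0, 0.7] rot [-0.001, 0.0, 1.003]
```

Emit:
carry_out --delta_rot '[[0, 0, 0.17], [0, 0, 0.34], [0, 0, 0.51], [0, 0, 0.68], [0, 0, 0.85]]' --offset '[[-20, 15, 0], [-43, 32, 0], [-66, 50, 0], [-90, 68, 0], [-115, 87, 0]]' --jaw '[10, 10, 10, 10, 10]'

```text
time: 24.32
tcp_pos: [0.6085, -0.0311, 0.1657]
tool_rot: [-0.0, 0.986, 0.166, -0.0]
ft_force: [-0.3, -0.4, -3.9]
opening: 0.0155
```

Emit:
carry_out --delta_rot '[[0, 0, 0.153], [0, 0, 0.153], [0, 0, 0.153], [0, 0, 0.153]]' --offset '[[0, 0, 0], [0, 0, 0], [0, 0, 0], [0, 0, 0]]' --jaw '[10, 10, 10, 10]'

```text
time: 24.82
tcp_pos: [0.6086, -0.0299, 0.1662]
tool_rot: [-0.0, 0.996, 0.094, -0.0]
ft_force: [0.1, -0.3, -2.8]
opening: 0.0156
```

```bash
python3 -c "
from h import *
snap('wrist','w14'); snap('top','t14'); snap('side','s14')";python3 go.py 607.5 -31.8 165 10.3;python3 guard.py w14 .12;python3 bw.py t14 top|egrep 'red|yellow'
```

```text
t 24.98 tcp [608.7 -30.1 166.2] F [-0.5 -1.3 -3.4] open 15.9 q [-0.24  0.33  1.58 -0.    1.23  1.14]
offset [-1.5, 1.4, 1.2] rot [0.0, -0.0, 0.007]
yellow [635.1 -24.3] [ 40.5 229.6] 10.7 z 0.15937325601960586
bar [628.4 -25.6] [ 8.5 14.8] 11.4 [ 0.6293033  -0.02553899  0.17999828] 735
red [319. 241.] 103 z [0.0206 0.026  0.0293] rect [419. -67.] [18.9 50.4] 88.4 mean [418.2 -67.4]
red [204. 283.] 119 z [0.019  0.0244 0.0294] rect [294.5 298.5] [53.5 24.2] 34.2 mean [295.7 298. ]
yellow [333. 176.] zmed 0.158
yellow [283. 173.] zmed 0.16
yellow [290. 189.] zmed 0.158
yellow [511. 187.] 24 z [0.0571 0.0587 0.0599] rect [ 570.8 -678.5] [43.4 47.6] 88.8 mean [ 569.6 -678. ]
yellow [510. 272.] 821 z [0.039  0.0445 0.0503] rect [ 300.1 -658.3] [ 88.1 157.2] 22.8 mean [ 303.6 -664.2]
```

View pics/w14.png

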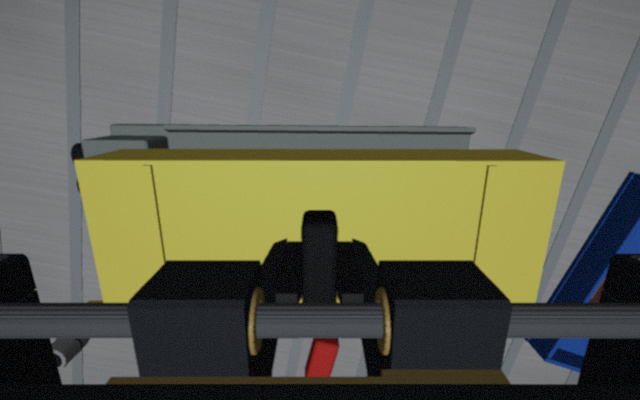

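View pics/s14.png

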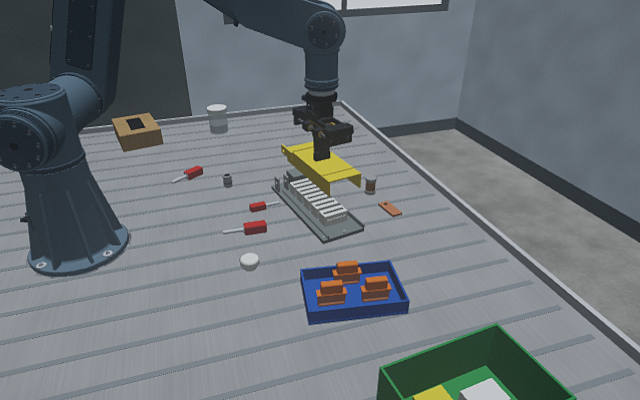

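Guard is parallel above the board (yellow 10.7° against board 10.3°). Lowering with a small correction.

Emit:
carry_out --delta_rot '[[0, 0, 0.006], [0, 0, 0.006], [0, 0, 0.006], [0, 0, 0.006], [0, 0, 0.006]]' --offset '[[-2.6, 1.5, 20], [-2.6, 1.5, 45], [-2.6, 1.5, 65], [-2.6, 1.5, 75], [-2.6, 1.5, 75]]' --jaw '[10, 10, 10, 10, 10]'

```text
time: 25.6
tcp_pos: [0.6061, -0.0323, 0.0905]
tool_rot: [-0.0, 0.996, 0.09, -0.001]
ft_force: [-0.7, 0.2, -2.7]
opening: 0.0157
```

```bash
python3 -c "
from h import *
snap('wrist','w15'); snap('side','s15')
import cv2
im=cv2.imread('pics/s15.png'); cv2.imwrite('pics/s15a.png',cv2.resize(im[140:260,250:390],None,fx=5,fy=5,interpolation=cv2.INTER_CUBIC))";python3 go.py 606.3 -31.9 62 10.3;python3 guard.py w15 .045
```

```text
t 25.7 tcp [607.1 -32.5  92. ] F [-0.2 -0.2 -2.5] open 15.7 q [-0.25  0.42  1.63  0.    1.1   1.14]
offset [-0.7, -0.8, 30.0] rot [0.0, -0.001, 0.0]
yellow [632.7 -27. ] [ 40.4 229.9] 10.3 z 0.08372131486613157
bar [626.2 -28. ] [ 8.4 15. ] 12.8 [ 0.62675781 -0.02801278  0.10450275] 717
```

View pics/s15a.png

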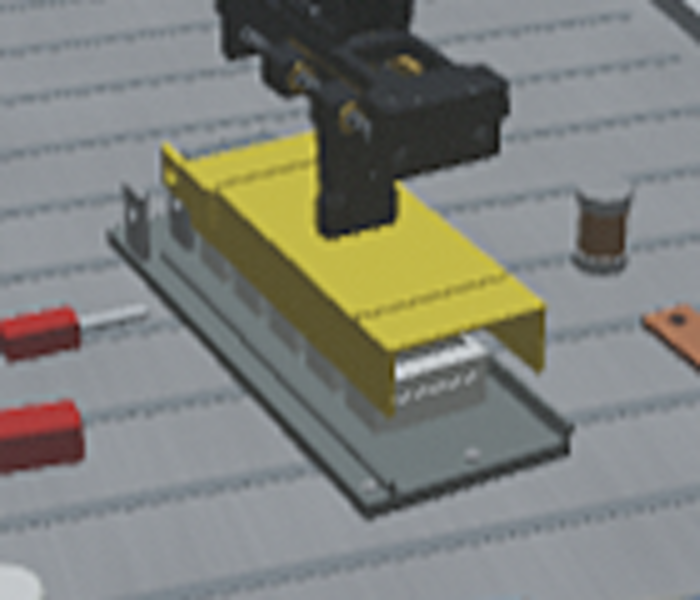

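View pics/w15.png

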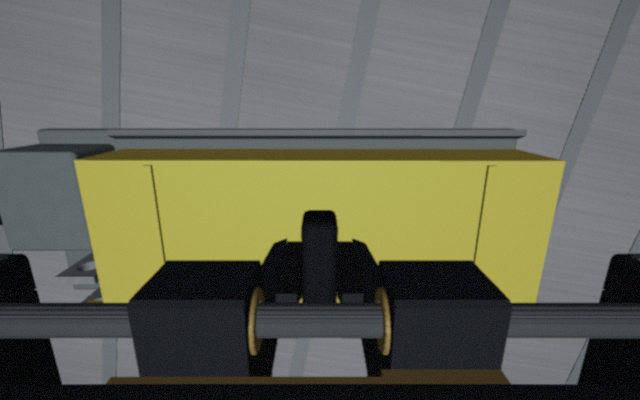

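Guard centre is within 1 mm of the planned spot. Lowering to the plate.

Emit:
carry_out --delta_rot '[[0, 0, 0], [0, 0, 0], [0, 0, 0], [0, 0, 0], [0, 0, 0]]' --offset '[[0, 0, 12], [0, 0, 22], [0, 0, 27], [0, 0, 29], [0, 0, 30]]' --jaw '[10, 10, 10, 10, 10]'

```text
time: 26.32
tcp_pos: [0.6066, -0.0325, 0.0612]
tool_rot: [0.0, 0.996, 0.09, 0.0]
ft_force: [-0.3, 0.3, -3.2]
opening: 0.0153
```

Emit:
carry_out --delta_rot '[[0, 0, 0], [0, 0, 0], [0, 0, 0]]' --offset '[[0, 0, 1], [0, 0, 1], [0, 0, 1]]' --jaw '[10, 10, 10]'

```text
time: 26.7
tcp_pos: [0.6066, -0.0325, 0.0604]
tool_rot: [0.0, 0.996, 0.09, 0.0]
ft_force: [0.5, 0.0, -3.2]
opening: 0.0153
```

```bash
python3 -c "
from h import *
snap('wrist','w16'); snap('side','s16')
import cv2
im=cv2.imread('pics/s16.png'); cv2.imwrite('pics/s16a.png',cv2.resize(im[140:260,250:390],None,fx=5,fy=5,interpolation=cv2.INTER_CUBIC))";python3 go.py 606.3 -31.9 62 10.3;python3 guard.py w16 .013
```

```text
t 26.8 tcp [606.5 -32.5  60.3] F [-1.  -0.5 -3.5] open 15.4 q [-0.25  0.46  1.64 -0.    1.04  1.14]
offset [-0.1, -0.6, -1.7] rot [0.0, -0.0, 0.0]
yellow [633.2 -26.9] [ 40.5 229.6] 10.3 z 0.053663882562314094
bar [626.7 -28.3] [ 8.3 14.7] 10.4 [ 0.62743136 -0.0281949   0.07400729] 768
```

View pics/s16a.png

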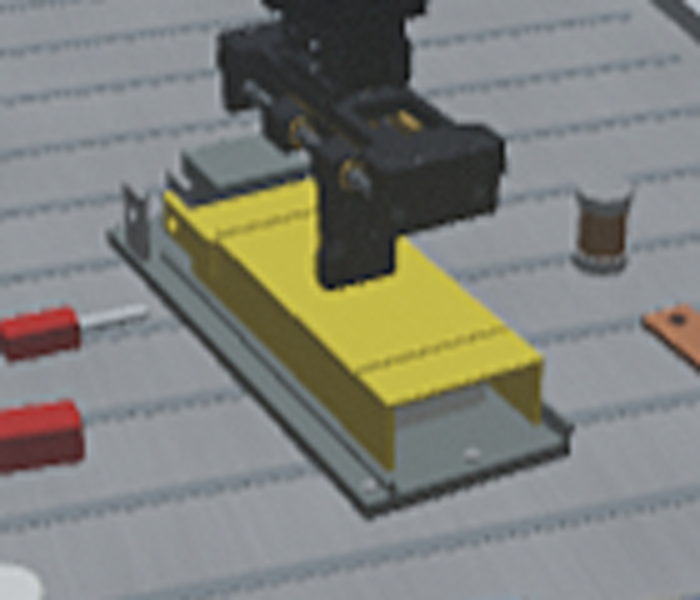

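Emit:
carry_out --delta_rot '[[0, 0, 0], [0, 0, 0], [0, 0, 0]]' --offset '[[0, 0, 0.7], [0, 0, 1.4], [0, 0, 1.4]]' --jaw '[10, 10, 10]'

```text
time: 27.18
tcp_pos: [0.6067, -0.0324, 0.0599]
tool_rot: [0.0, 0.996, 0.09, 0.0]
ft_force: [-3.7, 0.4, 5.8]
opening: 0.0156
```

```bash
python3 go.py 606.3 -31.9 62 10.3
```

```text
t 27.18 tcp [606.7 -32.4  59.9] F [-3.7  0.4  5.8] open 15.6 q [-0.25  0.46  1.64 -0.    1.04  1.14]
offset [-0.3, -0.6, -2.1] rot [0.0, -0.0, 0.0]
```

On the plate. Easing off slightly and sliding towards the cover (tool −y).

Emit:
carry_out --delta_rot '[[0, 0, 0], [0, 0, 0], [0, 0, 0], [0, 0, 0], [0, 0, 0]]' --offset '[[0, 0, -0.5], [0, -5, -0.5], [0, -10, -0.5], [0, -15, -0.5], [0, -18, -0.5]]' --jaw '[10, 10, 10, 10, 10]'

```text
time: 27.8
tcp_pos: [0.6039, -0.0148, 0.0599]
tool_rot: [0.0, 0.996, 0.09, 0.001]
ft_force: [1.6, -4.7, 4.0]
opening: 0.0151
```

Emit:
carry_out --delta_rot '[[0, 0, 0], [0, 0, 0], [0, 0, 0]]' --offset '[[0, -1, 0], [0, -2, 0], [0, -2, 0]]' --jaw '[10, 10, 10]'

```text
time: 28.18
tcp_pos: [0.6036, -0.0129, 0.06]
tool_rot: [0.0, 0.996, 0.09, 0.001]
ft_force: [1.2, -3.9, 5.0]
opening: 0.0159
```

Emit:
carry_out --delta_rot '[[0, 0, 0], [0, 0, 0], [0, 0, 0], [0, 0, 0]]' --offset '[[0, -1, 0], [0, -2, 0], [0, -3, 0], [0, -3, 0]]' --jaw '[10, 10, 10, 10]'

```text
time: 28.68
tcp_pos: [0.6031, -0.0106, 0.06]
tool_rot: [0.001, 0.996, 0.09, 0.001]
ft_force: [0.8, -6.4, 3.9]
opening: 0.0159
```

```bash
python3 go.py 602.5 -10.5 60 10.3
```

```text
t 28.68 tcp [603.1 -10.6  60. ] F [ 0.8 -6.4  3.9] open 15.9 q [-0.21  0.45  1.65 -0.    1.03  1.18]
offset [-0.6, -0.2, -0.0] rot [0.002, -0.001, 0.0]
```

Emit:
carry_out --delta_rot '[[0, 0, 0], [0, 0, 0], [0, 0, 0], [0, 0, 0]]' --offset '[[0, -1, 0], [0, -2, 0], [0, -2, 0], [0, -2, 0]]' --jaw '[10, 10, 10, 10]'

```text
time: 29.18
tcp_pos: [0.6031, -0.0105, 0.0599]
tool_rot: [0.002, 0.996, 0.09, 0.001]
ft_force: [1.6, -13.8, 3.2]
opening: 0.0155
```

```bash
python3 -c "
from h import *
snap('wrist','w17')";python3 go.py 602.5 -10.5 60 10.3;python3 guard.py w17 .012
```

```text
t 29.23 tcp [603.1 -10.5  60. ] F [  3.  -13.    2.2] open 15.7 q [-0.21  0.45  1.65 -0.    1.03  1.18]
offset [-0.6, -0.1, -0.0] rot [0.004, -0.002, -0.0]
yellow [629.7  -4.7] [ 40.3 231.4] 10.2 z 0.05313974088795036
bar [622.9  -6.3] [ 8.5 14.9] 11.9 [ 0.62393729 -0.00627711  0.07344704] 772
```

View pics/w17.png

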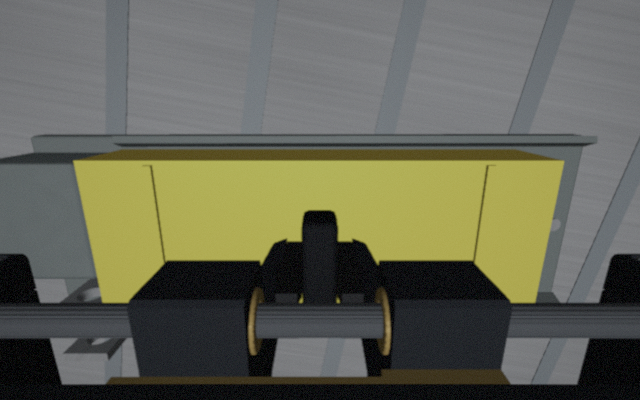

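The force rises to 13 N with no motion, so the guard is against the cover. Relaxing, then releasing.

Emit:
carry_out --delta_rot '[[0, 0, 0], [0, 0, 0], [0, 0, 0], [0, 0, 0], [0, 0, 0]]' --offset '[[0, 1.5, 0], [0, 1.5, 0], [0, 1.5, 0], [0, 1.5, 0], [0, 1.5, 0]]' --jaw '[10, 10, 20, 30, 36]'

```text
time: 29.85
tcp_pos: [0.6015, -0.0085, 0.0586]
tool_rot: [-0.001, 0.996, 0.09, -0.001]
ft_force: [0.3, 0.5, 0.7]
opening: 0.0355
```

Emit:
carry_out --delta_rot '[[0, 0, 0], [0, 0, 0], [0, 0, 0], [0, 0, 0], [0, 0, 0]]' --offset '[[0, 0, -25], [0, 0, -70], [0, 0, -130], [-50, -20, -160], [-95, -40, -160]]' --jaw '[40, 40, 40, 40, 40]'

```text
time: 30.48
tcp_pos: [0.5019, 0.0133, 0.222]
tool_rot: [0.001, 0.996, 0.09, 0.002]
ft_force: [-0.2, -0.5, -0.8]
opening: 0.0401
```

Emit:
carry_out --delta_rot '[[0, 0, 0], [0, 0, 0], [0, 0, 0], [0, 0, 0]]' --offset '[[-45, -15, 0], [-45, -15, 0], [-45, -15, 0], [-45, -15, 0]]' --jaw '[40, 40, 40, 40]'

```text
time: 30.98
tcp_pos: [0.4558, 0.0195, 0.2195]
tool_rot: [0.0, 0.996, 0.09, 0.0]
ft_force: [0.0, 0.3, -0.5]
opening: 0.0399
```

```bash
python3 -c "
from h import *
snap('wrist','w18')";python3 go.py 447 36 100 5;python3 guard.py w18 .012;python3 bw.py w18
```

```text
t 31.02 tcp [455.6  19.5 219.3] F [ 0.3 -0.1  0.1] open 40.1 q [-0.22 -0.07  1.91  0.    1.3   1.17]
offset [-5.6, -17.8, 119.3] rot [-0.0, -0.0, 0.092]
yellow [585.2  -0.8] [ 63.2 254.1] 10.6 z 0.05324464333969131
bar [598.6 -10.2] [31.5 14.8] 10.6 [ 0.59761313 -0.00976053  0.07439947] 857
red [303. 178.] 656 z [0.0197 0.021  0.0223] rect [448.1  35.7] [42.1 18.3] 5.5 mean [448.6  35.7]
red [392. 218.] 1055 z [0.0239 0.0269 0.0282] rect [421.1 -67. ] [24.3 55.1] 87.1 mean [423.3 -66.2]
red [ 51. 267.] 991 z [0.0245 0.0268 0.028 ] rect [296.7 297.9] [55.1 25.1] 35.1 mean [297.9 297.5]
yellow [381.  39.] 19581 z [0.0518 0.0532 0.0547] rect [585.1  -0.8] [ 63.4 254.1] 10.6 mean [588.  -10.2]
blue [614. 160.] zmed 0.006
blue [630. 196.] 370 z [0.0339 0.0357 0.037 ] rect [ 494.3 -292.6] [60.9 27. ] 24.6 mean [ 495.2 -293.6]
```

View pics/w18.png

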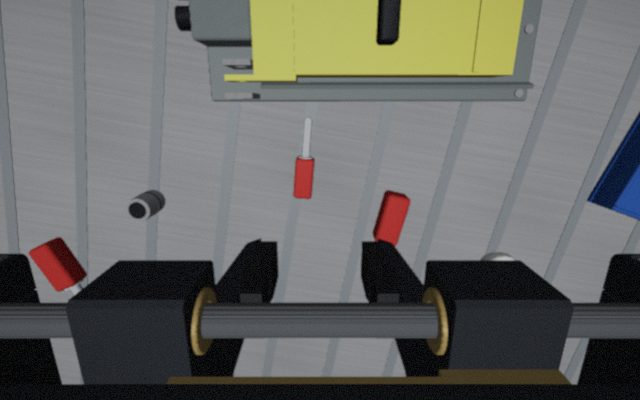

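The guard is home with its tab (238,77) between the lugs, at (237,64) and (240,95). The pin is undisturbed at (303,178), with its rod pointing to the board. Going down on its handle.

```bash
python3 go.py 444.1 35.3 60 5.5
```

```text
t 31.02 tcp [455.6  19.5 219.3] F [ 0.3 -0.1  0.1] open 40.1 q [-0.22 -0.07  1.91  0.    1.3   1.17]
offset [-8.6, -17.6, 159.3] rot [-0.0, -0.0, 0.084]
```

Emit:
carry_out --delta_rot '[[0, 0, 0.04], [0, 0, 0.084], [0, 0, 0.084], [0, 0, 0.084], [0, 0, 0.084]]' --offset '[[-4, -9, 40], [-8.6, -17.6, 90], [-8.6, -17.6, 140], [-8.6, -17.6, 159], [-8.6, -17.6, 159]]' --jaw '[45, 45, 45, 45, 45]'

```text
time: 31.65
tcp_pos: [0.4421, 0.0357, 0.0586]
tool_rot: [-0.001, 0.999, 0.048, -0.002]
ft_force: [0.3, -0.4, -0.2]
opening: 0.0454
```

```bash
python3 -c "
from h import *
snap('wrist','w19')";python3 bw.py w19|grep red; python3 go.py 444.1 35.3 4 5.5
```

```text
red [321. 219.] 2151 z [0.0196 0.021  0.0221] rect [447.9  35.8] [43.  18.9] 4.9 mean [449.1  35.9]
red [494. 249.] 909 z [0.0239 0.0266 0.028 ] rect [441.  -67.6] [24.3 15.2] 87.0 mean [442.4 -66.3]
t 31.7 tcp [443.2  35.5  59.9] F [-0.5 -0.1 -0.3] open 45.1 q [-0.19  0.15  2.06  0.    0.93  1.29]
offset [1.0, 0.3, 55.9] rot [-0.001, 0.002, -0.0]
```

View pics/w19.png

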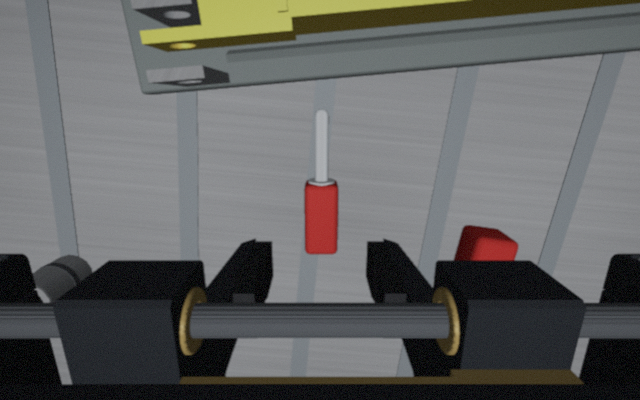

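The pin lies between the fingers at (321,219), and the hasp holes at (180,12), (183,44) and (190,77) are in line. Gripping.

Emit:
carry_out --delta_rot '[[0, 0, 0], [0, 0, 0], [0, 0, 0], [0, 0, 0], [0, 0, 0]]' --offset '[[0.5, 0, 25], [0.5, 0, 48], [0.5, 0, 54], [0.5, 0, 54], [0.5, 0, 54]]' --jaw '[45, 45, 45, 12, 12]' --force 40

```text
time: 32.33
tcp_pos: [0.4446, 0.0354, 0.0074]
tool_rot: [0.0, 0.999, 0.048, 0.001]
ft_force: [-0.5, 0.3, 0.1]
opening: 0.0272
```

Emit:
carry_out --delta_rot '[[0, 0, 0], [0, 0, 0], [0, 0, 0], [0, 0, 0], [0, 0, 0]]' --offset '[[0, 0, 0], [0, 0, 0], [0, 0, -10], [0, 0, -25], [0, 0, -35]]' --jaw '[12, 12, 12, 12, 12]'

```text
time: 32.95
tcp_pos: [0.4441, 0.0355, 0.0427]
tool_rot: [0.0, 0.999, 0.048, 0.001]
ft_force: [0.6, 0.8, -0.9]
opening: 0.0195
```

```bash
python3 -c "
from h import *
snap('wrist','w20');snap('side','s20')";python3 go.py 420 87 40 10.3
```

```text
t 33.05 tcp [444.8  35.4  42.9] F [ 0.1  0.1 -0.3] open 19.6 q [-0.19  0.19  2.06  0.    0.89  1.29]
offset [-19.7, -53.7, 2.8] rot [0.001, -0.003, -0.084]
```

View pics/w20.png

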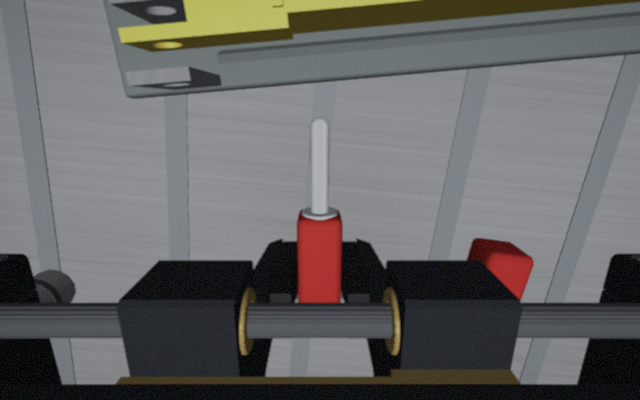

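Pin held square at (320,255). Moving to stand in front of the eye, turned to the board's yaw.

```bash
python3 go.py 436.6 89.5 37.3 10.3; python3 - <<'E'
from bw import *
im,d=load('w20.npz'); s=json.load(open('w20.json'))
for px in [(320,220),(320,240),(320,270),(320,295),(320,140),(320,170),(320,200),(320,128)]:
    print(px,np.round(bydepth('wrist',[px],d,s)*1000,1))
# socket
im,d=load('w18.npz'); s=json.load(open('w18.json')); print(np.round(bydepth('wrist',[(141,208)],d,s)*1000,1))
E
```

```text
t 33.05 tcp [444.8  35.4  42.9] F [ 0.1  0.1 -0.3] open 19.6 q [-0.19  0.19  2.06  0.    0.89  1.29]
offset [-3.0, -54.6, 5.6] rot [0.001, -0.003, -0.084]
(320, 220) [[468.5  38.   55.1]]
(320, 240) [[459.7  37.2  56. ]]
(320, 270) [[445.7  35.8  56.7]]
(320, 295) [[433.5  34.6  57.1]]
(320, 140) [[501.8  41.3  50.8]]
(320, 170) [[489.2  40.1  50.4]]
(320, 200) [[476.1  38.8  50.6]]
(320, 128) [[506.6  41.7  49.9]]
[[391.8 194.5  39.4]]
```

Emit:
carry_out --delta_rot '[[0, 0, -0.04], [0, 0, -0.084], [0, 0, -0.084], [0, 0, -0.084], [0, 0, -0.084]]' --offset '[[-2, -20, 2], [-3, -45, 4], [-3, -54.6, 5.2], [-3, -54.6, 5.2], [-3, -54.6, 5.2]]' --jaw '[12, 12, 12, 12, 12]'

```text
time: 33.67
tcp_pos: [0.4356, 0.0892, 0.0361]
tool_rot: [0.0, 0.996, 0.089, 0.0]
ft_force: [-0.4, -0.1, 0.0]
opening: 0.0198
```

```bash
python3 -c "
from h import *
snap('wrist','w21');snap('side','s21')
im=cv2.imread('pics/s21.png'); cv2.imwrite('pics/s21a.png',cv2.resize(im[140:260,230:370],None,fx=5,fy=5,interpolation=cv2.INTER_CUBIC))
im=cv2.imread('pics/w21.png'); cv2.imwrite('pics/w21a.png',cv2.resize(im[40:240,220:420],None,fx=3,fy=3,interpolation=cv2.INTER_CUBIC))"; python3 go.py 436.6 89.5 37.5 10.3
```

```text
t 33.77 tcp [435.6  89.1  36.2] F [-0.2 -0.6 -0.6] open 19.6 q [-0.07  0.2   2.06 -0.    0.88  1.33]
offset [1.0, -0.2, -1.3] rot [0.0, -0.0, -0.001]
```

View pics/w21a.png

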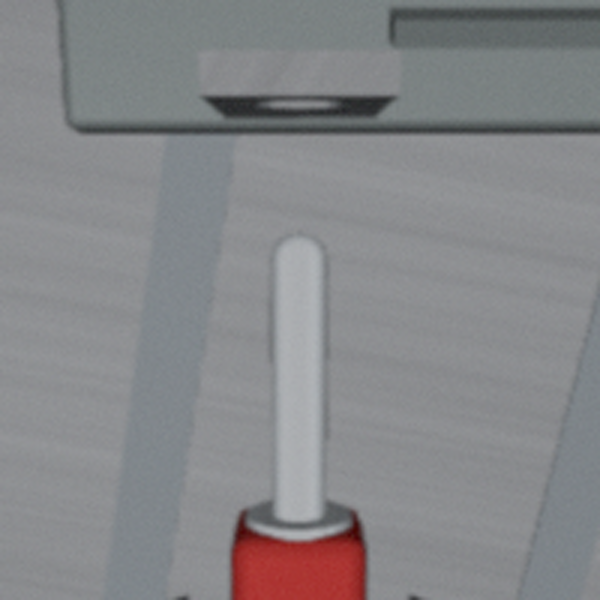

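View pics/s21a.png

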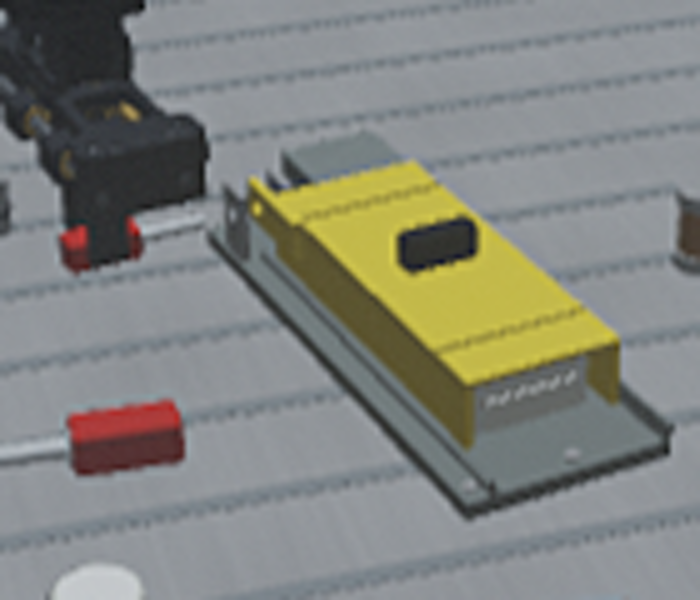

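Laterally the rod (crop col 300) lines up with the hole (col 301). Checking the heights by depth.

```bash
python3 - <<'E'
from bw import *
im,d=load('w21.npz'); s=json.load(open('w21.json'))
R=np.radians(10.3); xd=np.array([np.cos(R),np.sin(R)]); yd=np.array([-np.sin(R),np.cos(R)])
o=np.array([.5183,.1043])
for r in list(range(56,84,2))+list(range(116,216,8)):
    p=bydepth('wrist',[(320,r)],d,s)[0]; q=p[:2]-o
    print(r,'board-rel-eye x,y,z mm',np.round([q@xd*1000,q@yd*1000,p[2]*1000],1),im[r,320])
E
```

```text
56 board-rel-eye x,y,z mm [ 9.8 -0.  13.5] [127 134 134]
58 board-rel-eye x,y,z mm [ 4.   0.1 56.2] [138 139 140]
60 board-rel-eye x,y,z mm [ 3.5  0.1 54.9] [136 138 139]
62 board-rel-eye x,y,z mm [ 2.7  0.1 55.4] [134 135 138]
64 board-rel-eye x,y,z mm [ 2.   0.1 56.1] [138 139 142]
66 board-rel-eye x,y,z mm [ 1.5  0.1 54.9] [136 137 141]
68 board-rel-eye x,y,z mm [ 0.8  0.1 54.8] [141 141 144]
70 board-rel-eye x,y,z mm [ 0.1  0.1 54.9] [141 142 145]
72 board-rel-eye x,y,z mm [-0.4  0.1 53.2] [81 84 86]
74 board-rel-eye x,y,z mm [ 0.3  0.  34.6] [132 135 138]
76 board-rel-eye x,y,z mm [-0.4 -0.  33.8] [85 86 89]
78 board-rel-eye x,y,z mm [-0.3 -0.  20.1] [66 69 73]
80 board-rel-eye x,y,z mm [-0.8 -0.1 13.1] [108 113 111]
82 board-rel-eye x,y,z mm [-1.7 -0.1 13.3] [74 80 80]
116 board-rel-eye x,y,z mm [-18.1  -0.1   0.5] [138 139 141]
124 board-rel-eye x,y,z mm [-19.5   0.   44.2] [171 173 176]
132 board-rel-eye x,y,z mm [-22.8   0.   43.3] [170 173 176]
140 board-rel-eye x,y,z mm [-26.    0.   43.7] [167 169 173]
148 board-rel-eye x,y,z mm [-29.3   0.   44.2] [170 171 175]
156 board-rel-eye x,y,z mm [-32.6  -0.   44.2] [171 173 176]
164 board-rel-eye x,y,z mm [-36.   -0.   44.2] [171 173 175]
172 board-rel-eye x,y,z mm [-39.6  -0.   43.1] [168 172 174]
180 board-rel-eye x,y,z mm [-42.9  -0.   44.1] [169 172 175]
188 board-rel-eye x,y,z mm [-46.4  -0.   44.3] [172 174 177]
196 board-rel-eye x,y,z mm [-49.6  -0.   45.4] [170 172 175]
204 board-rel-eye x,y,z mm [-53.  -0.  46.] [169 172 175]
212 board-rel-eye x,y,z mm [-57.3  -0.   44. ] [172 175 177]
```

The rod is laterally aligned to under 0.5 mm, with its axis about 1 mm low and its tip 17 mm in front of the eye. Raising 1 mm and inserting.

Emit:
carry_out --delta_rot '[[0, 0, 0], [0, 0, 0], [0, 0, 0], [0, 0, 0], [0, 0, 0]]' --offset '[[0, 0, -1], [8, 0, -1], [14, 0, -1], [19, 0, -1], [24, 0, -1]]' --jaw '[12, 12, 12, 12, 12]'

```text
time: 34.4
tcp_pos: [0.4593, 0.094, 0.0371]
tool_rot: [-0.0, 0.996, 0.09, -0.0]
ft_force: [-0.1, -0.9, -0.9]
opening: 0.0194
```

```bash
python3 -c "
from h import *
snap('wrist','w22')
im=cv2.imread('pics/w22.png'); cv2.imwrite('pics/w22a.png',cv2.resize(im[40:240,220:420],None,fx=3,fy=3,interpolation=cv2.INTER_CUBIC))"; python3 go.py 494 99.9 38.5 10.3
```

```text
t 34.45 tcp [460.   94.1  37.2] F [ 0.3 -0.  -0.3] open 19.7 q [-0.05  0.25  2.    0.    0.89  1.34]
offset [34.5, 0.3, -1.2] rot [0.0, -0.001, 0.0]
```

View pics/w22a.png

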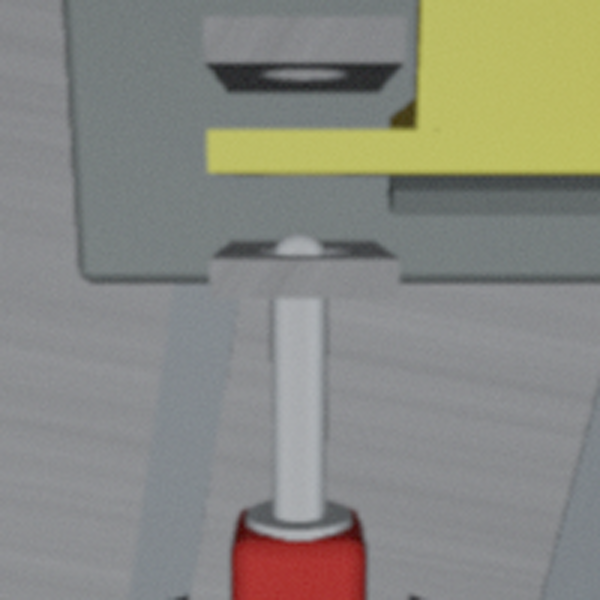

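The tip is through the front lug at crop (300,243), with the tab and rear lug in line. Continuing.

Emit:
carry_out --delta_rot '[[0, 0, 0], [0, 0, 0], [0, 0, 0], [0, 0, 0], [0, 0, 0]]' --offset '[[5, 0, 0], [10, 0, 0], [15, 0, 0], [19, 0, 0], [23, 0, 0]]' --jaw '[12, 12, 12, 12, 12]'

```text
time: 35.08
tcp_pos: [0.4818, 0.0981, 0.0371]
tool_rot: [-0.0, 0.996, 0.09, -0.0]
ft_force: [0.6, -1.1, -0.1]
opening: 0.0193
```

Emit:
carry_out --delta_rot '[[0, 0, 0], [0, 0, 0], [0, 0, 0], [0, 0, 0]]' --offset '[[4, 0, 0], [8, 0, 0], [10, 0, 0], [10, 0, 0]]' --jaw '[12, 12, 12, 12]'

```text
time: 35.58
tcp_pos: [0.4915, 0.0999, 0.0371]
tool_rot: [-0.0, 0.996, 0.09, -0.0]
ft_force: [0.5, -0.3, -0.9]
opening: 0.0195
```

```bash
python3 -c "
from h import *
snap('wrist','w23')
im=cv2.imread('pics/w23.png'); cv2.imwrite('pics/w23a.png',cv2.resize(im[40:240,220:420],None,fx=3,fy=3,interpolation=cv2.INTER_CUBIC))"; python3 go.py 494 99.9 38.5 10.3
```

```text
t 35.62 tcp [491.4  99.9  37.1] F [ 0.1 -0.4 -0.6] open 19.4 q [-0.04  0.31  1.92  0.    0.91  1.35]
offset [2.6, 0.4, -1.4] rot [-0.0, 0.0, 0.0]
```

View pics/w23a.png

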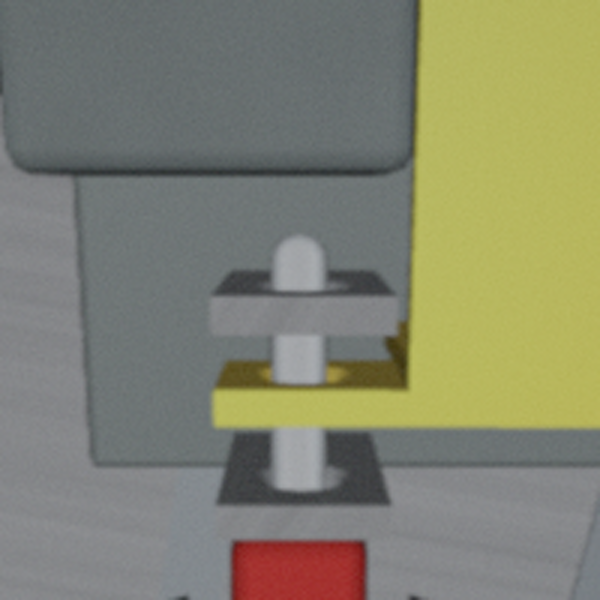

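The tip stands about 6 mm out behind the rear lug at crop (300,240). Pushing 2 mm more, then lowering slightly and releasing.

Emit:
carry_out --delta_rot '[[0, 0, 0], [0, 0, 0], [0, 0, 0]]' --offset '[[1, 0, 0], [2, 0, 0], [2, 0, 1]]' --jaw '[12, 12, 12]'

```text
time: 36.0
tcp_pos: [0.4933, 0.1002, 0.0361]
tool_rot: [-0.0, 0.996, 0.09, -0.0]
ft_force: [-0.4, -0.5, 0.6]
opening: 0.0195
```

Emit:
carry_out --delta_rot '[[0, 0, 0], [0, 0, 0], [0, 0, 0], [0, 0, 0]]' --offset '[[0, 0, 0], [0, 0, 0], [0, 0, 0], [0, 0, 0]]' --jaw '[22, 28, 36, 40]'

```text
time: 36.5
tcp_pos: [0.4935, 0.1002, 0.0362]
tool_rot: [0.0, 0.996, 0.09, 0.0]
ft_force: [0.1, -0.0, 0.9]
opening: 0.0395
```

```bash
python3 -c "
from h import *
snap('wrist','w24')
im=cv2.imread('pics/w24.png'); cv2.imwrite('pics/w24a.png',cv2.resize(im[40:240,220:420],None,fx=3,fy=3,interpolation=cv2.INTER_CUBIC))"; python3 go.py 494 99.9 38.5 10.3
```

```text
t 36.55 tcp [493.5 100.2  36.2] F [-0.7 -0.1  0.3] open 39.8 q [-0.04  0.31  1.92  0.    0.91  1.36]
offset [0.5, 0.4, -2.3] rot [0.0, -0.0, -0.0]
```

View pics/w24a.png

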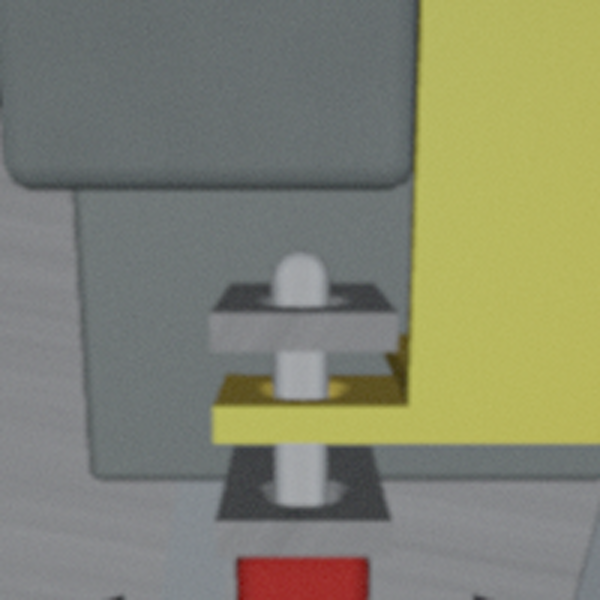

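The pin stays in after release, with its tip still behind the rear lug. Retreating up and making the final checks.

Emit:
carry_out --delta_rot '[[0, 0, 0], [0, 0, 0], [0, 0, 0], [0, 0, 0], [0, 0, 0]]' --offset '[[0, 0, -15], [0, 0, -50], [0, 0, -100], [-20, 0, -150], [-50, 40, -190]]' --jaw '[42, 44, 44, 44, 44]'

```text
time: 37.17
tcp_pos: [0.452, 0.0538, 0.2285]
tool_rot: [0.0, 0.996, 0.092, 0.002]
ft_force: [0.4, -0.7, 0.0]
opening: 0.0436
```

Emit:
carry_out --delta_rot '[[0, 0, 0], [0, 0, 0], [0, 0, 0]]' --offset '[[0, 0, 0], [0, 0, 0], [0, 0, 0]]' --jaw '[44, 44, 44]'

```text
time: 37.55
tcp_pos: [0.4513, 0.0537, 0.2239]
tool_rot: [-0.0, 0.996, 0.09, -0.001]
ft_force: [0.5, 0.2, -0.2]
opening: 0.0436
```

```bash
python3 -c "
from h import *
snap('wrist','w25');snap('side','s25');snap('top','t25')
im=cv2.imread('pics/s25.png'); cv2.imwrite('pics/s25a.png',cv2.resize(im[150:330,230:420],None,fx=3.3,fy=3.3,interpolation=cv2.INTER_CUBIC))"; python3 bw.py w25; python3 guard.py w25 .012
python3 - <<'E'
from bw import *
im,d=load('w25.npz'); s=json.load(open('w25.json'))
R=np.radians(10.3); xd=np.array([np.cos(R),np.sin(R)]); yd=np.array([-np.sin(R),np.cos(R)])
o=np.array([.5183,.1043])
ys,xs=np.mgrid[0:240,0:640]; P=bydepth('wrist',np.c_[xs.ravel(),ys.ravel()],d,s)
q=P[:,:2]-o; X=q@xd*1000; Y=q@yd*1000; Z=P[:,2]*1000
m=(abs(Y)<6)&(X>-60)&(X<47)&(Z>20)&(Z<60)
for a in range(-55,47,4):
    k=m&(X>=a)&(X<a+4)
    if k.any(): print(a,k.sum(),'Ymean',Y[k].mean().round(1),'Zmax',Z[k].max().round(1),'z50',np.median(Z[k]).round(1))
E
```

```text
red [280. 125.] zmed 0.046
red [422. 219.] 1067 z [0.0242 0.0269 0.0282] rect [421.1 -66.7] [24.2 55.8] 87.9 mean [422.1 -65.9]
red [ 81. 260.] 685 z [0.0244 0.0268 0.0282] rect [303.  302.2] [40.7 23.8] 33.6 mean [304.3 302. ]
yellow [421.  40.] 19595 z [0.0519 0.0533 0.0548] rect [586.1  -0.6] [ 65.7 254.3] 10.5 mean [589.4 -10. ]
blue [628. 183.] zmed 0.006
yellow [586.1  -0.6] [ 65.7 254.3] 10.5 z 0.05325708781446353
bar [599.8  -9.8] [33.9 14.9] 10.6 [ 0.59907431 -0.00894852  0.07422237] 931
-47 37 Ymean -0.1 Zmax 44.8 z50 42.7
-43 51 Ymean 0.1 Zmax 45.5 z50 43.3
-39 49 Ymean 0.1 Zmax 46.2 z50 44.0
-35 51 Ymean -0.0 Zmax 46.1 z50 44.6
-31 58 Ymean 0.1 Zmax 46.6 z50 45.2
-27 52 Ymean 0.2 Zmax 47.5 z50 45.7
-23 52 Ymean -0.0 Zmax 48.1 z50 46.0
-19 57 Ymean -0.3 Zmax 48.0 z50 46.5
-15 56 Ymean -0.1 Zmax 49.0 z50 47.6
-11 51 Ymean 0.2 Zmax 49.6 z50 48.0
-7 65 Ymean 0.2 Zmax 50.0 z50 47.8
-3 50 Ymean -0.2 Zmax 56.0 z50 44.5
1 59 Ymean 0.1 Zmax 57.1 z50 54.8
5 32 Ymean -0.1 Zmax 44.8 z50 43.4
9 41 Ymean -0.2 Zmax 45.7 z50 43.6
13 62 Ymean -0.1 Zmax 54.6 z50 52.4
17 50 Ymean -0.0 Zmax 54.3 z50 53.1
21 43 Ymean -0.2 Zmax 47.3 z50 45.4
25 73 Ymean -0.3 Zmax 56.4 z50 46.9
29 58 Ymean -0.0 Zmax 56.8 z50 54.9
33 35 Ymean -0.1 Zmax 48.6 z50 46.9
37 16 Ymean 0.1 Zmax 47.7 z50 46.0
```

View pics/w25.png

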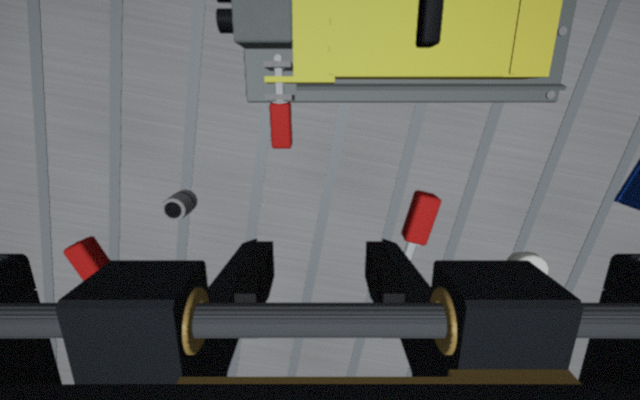

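View pics/s25a.png

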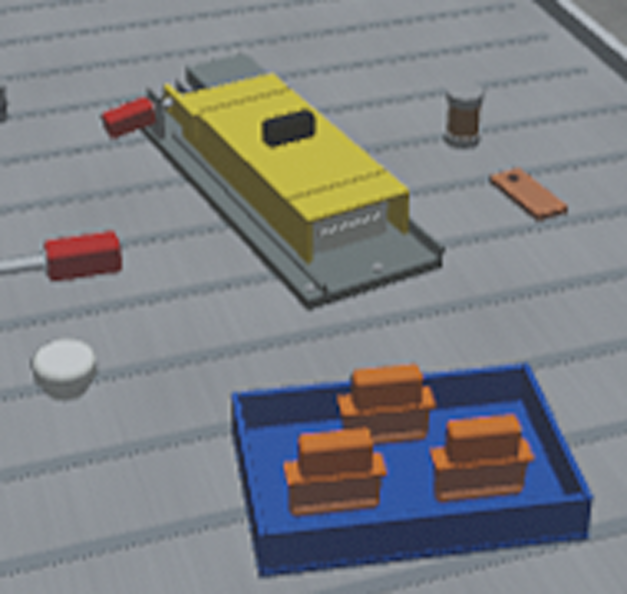

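View pics/t25.png

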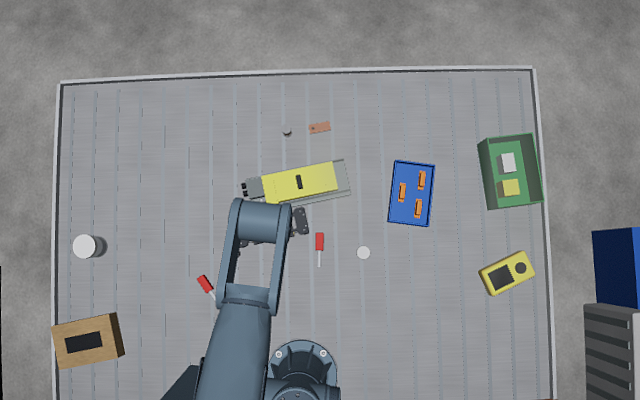

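```bash
python3 - <<'E'
from bw import *
for i in range(10): camera('wrist')
s,im,d=snap('wrist','w26')
im0,_=load('w25.npz')
print(s['time'])
for I in (im0,im):
    b=[x for x in blobs(masks(I)['red'],60) if x[2][1]<170][0]; print(b[1],b[2])
cv2.imwrite('pics/w26a.png',cv2.resize(im[0:170,200:370,::-1],None,fx=3.5,fy=3.5,interpolation=cv2.INTER_CUBIC))
E
```

```text
38.2
[270 103  21  45 856] [280.41471963 125.13785047]
[269 104  21  45 853] [279.53458382 126.03048066]
```

View pics/w26a.png

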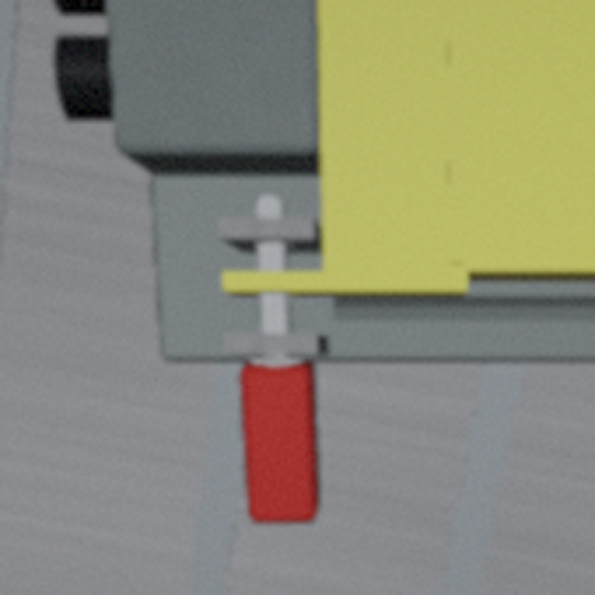

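```bash
python3 - <<'E'
from bw import *
for i in range(8): camera('wrist')
snap('wrist','w27')
for t in ('w25','w26','w27'):
    I,_=load(t+'.npz'); M=masks(I)
    print(t,[np.round(x[2],2) for x in blobs(M['red'],60)])
    g=cv2.cvtColor(I,cv2.COLOR_RGB2GRAY); 
a=cv2.cvtColor(load('w26.npz')[0],cv2.COLOR_RGB2GRAY)[0:170,200:370].astype(np.float32);b=cv2.cvtColor(load('w27.npz')[0],cv2.COLOR_RGB2GRAY)[0:170,200:370].astype(np.float32)
print(cv2.phaseCorrelate(a,b))
E
```

```text
w25 [array([280.41, 125.14]), array([422.48, 218.89]), array([ 81.29, 260.28])]
w26 [array([279.53, 126.03]), array([421.19, 219.21]), array([ 80.89, 260.64])]
w27 [array([279.51, 125.99]), array([421.2 , 219.15]), array([ 80.91, 260.69])]
((0.00672761962482582, -0.011903365879234684), 1.0147094381002733)
```

Everything is at rest: no shift between w26 and w27, and the earlier shift was camera settling. The guard shows no gap to the cover, the pin is through all three holes, the links are in the tray and the bystanders are unmoved. Handing in.

```bash
python3 -c "
from workcell import *
print(job_done())"
```

```text
the job is handed in; nothing more can be done
None
```

The job is handed in at about 39 s of the 210 s allowed; the interface gives no verdict, so what follows rests on my own checks.

- **Links:** the three that were fitted (link0, link2 and link4) came out of the jaws and stand upright in the blue tray.
- **Guard:** I turned it about 155°, set it down between the lips and slid it against the end cover until the force reached 13 N with no further movement. In the last picture there is no visible gap. It measures within about 1 mm and 0.3° of home.
- **Pin:** the smallest of the three goes through front lug, tab and rear lug. Its tip stands about 6–7 mm behind the rear lug. It droops about 7° with the handle low, inside the 14° limit.
- **At rest:** two pictures about 0.4 s apart showed no movement around the hasp. The small shift before them also appeared on the other two pins, so I put it down to the camera settling.
- **Left alone:** the vent cap, fuse, socket and busbar offcut look unmoved by eye in the pictures; I did not measure them.

No check failed. I noticed no knock to the guard or pin, and no grip slackening.

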